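# Make up the hardness-tester kit and the microscope kit

### The job

Make up the two instrument kits from the pieces on the bench. The wooden tray with three pockets is the hardness-tester kit: the steel reference disc goes into its large round pocket, the V-block into the oblong pocket and the knobbed load weight into the small round pocket; the tray with two pockets is the microscope kit: the resin-mounted specimen goes into its larger pocket and the objective lens into the smaller one. Set every piece down, without dropping it, flat on its pocket's floor and the same way up as now, and leave the porcelain crucible standing where it is.

Things in the scene. Friction and masses are not known exactly. Their poses are not given: they have to be found in the camera images.
- ref_disc: hardness reference disc: plain bright steel disc, diameter 50, height 20, about 0.3 kg, lying flat. Origin: centre of its underside; z is up. (All sizes in mm.)
- v_block: V-block: dark steel block 50 long (own x), 30 wide (own y), 30 high, about 0.25 kg, with a V groove 22 wide and 11 deep in its top running along its length (own x); the lowest 18 mm are solid to both ends. Origin: centre of its underside; z is up. (All sizes in mm.)
- load_weight: load weight: bright steel cylinder, diameter 30, height 28, with a neck (diameter 12) and a knob (diameter 20) above it, 45 high in all, about 0.2 kg, standing upright. Origin: centre of its underside; z is up. (All sizes in mm.)
- specimen: resin-mounted specimen: flat black disc, diameter 40, height 20, with a small rectangle of polished metal (18 by 10) in its top face, about 0.04 kg. Origin: centre of its underside; z is up. (All sizes in mm.)
- objective: microscope objective lens: black barrel, diameter 28 up to height 28, with an aluminium band near the top of the barrel, above that a nose tapering to diameter 18 at height 42; about 0.09 kg, standing with the nose up. Origin: centre of its underside; z is up. (All sizes in mm.)
- tray_hardness: hardness-tester kit tray: fixed wooden board 224 long (own x), 90 wide (own y), 12 high, with three pockets in a row, each 8 deep (pocket floors 4 above the bench). Origin: centre of its underside; z is up. Pocket centres at own y = 0: large round pocket, diameter 68, at own x = -68; oblong pocket, 50 along x by 70 along y (so the V-block lies with its length across the tray), at x = +9; small round pocket, diameter 50, at x = +77. (All sizes in mm.)
- tray_microscope: microscope kit tray: fixed wooden board 136 long (own x), 80 wide (own y), 12 high, with two round pockets, each 8 deep (floors 4 above the bench). Origin: centre of its underside; z is up. Pocket centres at own y = 0: larger pocket, diameter 60, at own x = -28; smaller pocket, diameter 46, at x = +35. (All sizes in mm.)
- crucible: white porcelain crucible, an open cup 48 wide at the rim and 42 high, light and easily knocked, standing among the pieces; not part of any kit. Origin: centre of its underside; z is up. All pieces, the crucible included, stand on the bench in two rows of three between the two trays, at least 90 mm apart centre to centre. The other clutter within reach is under 20 mm high; taller equipment stands beyond the trays, at the bench's far edge and sides. (All sizes in mm.)

How it is judged:
By the outcome, as a careful person would: the job done as asked, in the order asked, and still so for the second after the job is handed in, with the robot touching nothing.
It also fails if it takes over 106 s, if anything falls off the work surface, if the arm or the gripper's body presses on something with over 40 N, if the wrist force passes 120 N, or if a joint passes its speed limit or range.

### The arm

A 7-joint arm with a two-finger parallel gripper is mounted at the origin on the work surface. World frame = base frame: x ahead of the robot, y to its left, z up, the work surface at z = 0. Lengths are in mm, angles in degrees, forces in N, time in s.
With the tool pointing down it reaches from about 425 to 1025 mm from the base axis. Payload 9.4 kg.
Tool frame: the origin (TCP) lies at the very end of the fingers, on their centre line; the grasp point (between the pads) lies 19 mm behind it; z points along the fingers, y is the line along which they close (so a half turn about z gives the same grasp; the last joint's range is limited). The gripper opens to 85 mm and grips with 20 to 120 N. Pads are 22 mm wide; open, the fingers measure 114 mm over their backs; the gripper's body (76 mm by 85 mm) begins 54 mm behind the grasp point. The pads swing forward as they close: fully open they stand 13 mm farther back than shut.
Start: joints at [-73.035, 34.337, -0.143, 91.639, 0.103, 54.024, -4.572], TCP at [264.068, 675.198, 202.875] pointing down, gripper open.
Joint ranges: [-147.43, 147.43], [-19.82, 112.94], [-74.19, 73.91], [6.32, 146.72], [-59.91, 239.91], [6.04, 106.73], [-150.56, 150.56]. Speed limits (degrees/s): [127.2, 127.2, 172.46, 172.46, 180, 180, 180].

### API

Orientations are given as a 3x3 rotation matrix whose columns are the frame's x, y, z axes.
In Python, from rig import env gives the robot as it stands. The module is installed in compiled form; this text tells all that it offers.
- The arm moves only by the tool play_rows, never from a script. Its argument "commands" is a list of rows, each an object with "jaw": the opening, from 0 (shut) to 1 (fully open); "dp": the shift along the tool's x, y, z in mm, a list of three; "rot": the turn, a rotation vector about the tool's x, y, z in degrees, a list of three. A call has 1 to 12 rows; each row shifts and turns the commanded pose from where the row before left it, along the tool's axes as they then stand; what a row does not reach is not made up. A row lasts 1/12 s, in which the tool goes at most 41.7 mm and 7.16 degrees, less where a joint would pass 70% of its speed; a pose out of reach is approached as far as the arm can. A call with a gripper value outside its range is refused whole. The fingers move at their own pace and stop on an object; "squeeze" is the grip in N (left out, the last holds). Time passes only in rows, so rows that do not move let the fingers close. It gives the time, the measured TCP pose, the force, the opening and the grip force at its end, in the units of the state.
- env.read_state(): the state, without advancing time (a new reading comes with each control period).
- env.get_image(name): name is "scene" or "top" or "wrist"; returns a dict with "pixels" (400x640x3 uint8, red, green, blue), "mtx" (3x3 intrinsics, pixels), "extrinsics" (4x4, takes a point from world to camera coordinates); the wrist camera has in their place "hand_eye" (4x4, takes a point from camera to tool coordinates, whose origin is the TCP and whose axes are the flange's). Camera axes: x right, y up, looking along -z (the intrinsics and any distortion apply to the point x, -y, -z); pixel columns grow to the right and rows downward; lengths in mm; the calibration is good to about 2 mm. A picture is of the moment at which its call begins: read the wrist's pose just before it. There is no depth.
- env.sign_off(): hands the job in; it is judged then, once.
The state is a dict: "clock": time; "qpos": joint angles; "qd": joint speeds; "joint_efforts": joint torques, N m; "ee_pos": TCP position; "tcp_rot": TCP orientation; "ft_force": force on the tool from outside, world axes, zero at the start; "torque": the same for the moment, N m; "width": opening from 0.0 (shut) to 1.0 (fully open); "grasp_force": force on a finger pad.
Only numpy, scipy, OpenCV 4.12 (cv2) and the standard library are available. Lean on these libraries where they do the work, as an engineer would, in place of code of your own. Each camera call takes 0.05 s, during which the arm holds its last target. There are 200 camera calls.

## Working session

There is one attempt and no reset: what is moved stays moved. The work goes in short steps, Python scripts to look and compute and a tool call to move; the robot and the scene stay as the last step left them, time stands still between calls to the robot, and variables do not carry over. Pictures are saved under pics/ and viewed, at most 14 in all, crops included, and the job is handed in when it is done.

Besides the shell and the picture viewer there is one more tool, called after "Request:" as a command line: name --argument value ..., lists and objects as JSON in quotes. play_rows: Moves the arm, as the interface text tells. Its arguments: {"type":"object","properties":{"commands":{"type":"array","items":{"type":"object","properties":{"jaw":{"type":"number"},"dp":{"type":"array","items":{"type":"number"}},"rot":{"type":"array","items":{"type":"number"}}}}},"squeeze":{"type":"number"}},"required":["commands"]}

```bash
mkdir -p pics
python3 - <<'E'
from rig import env
import cv2,numpy as np
s=env.read_state();print({k:np.round(v,3).tolist() for k,v in s.items()})
for n in("top","scene","wrist"):
    d=env.get_image(n);cv2.imwrite(f"pics/{n}0.png",d["pixels"][:,:,::-1])
    print(n,{k:np.round(v,3).tolist() for k,v in d.items() if k!="pixels"})
E
```

```text
{'clock': 0.0, 'qpos': [-73.036, 34.386, -0.144, 91.681, 0.103, 54.023, -4.572], 'qd': [0.108, -0.056, -0.039, -0.062, -0.009, -0.069, 0.042], 'joint_efforts': [-0.0, -77.643, 1.564, -25.802, 0.012, 0.009, 0.0], 'ee_pos': [263.895, 674.713, 201.997], 'tcp_rot': [[-0.931, 0.364, -0.0], [0.364, 0.931, -0.002], [-0.0, -0.002, -1.0]], 'ft_force': [0.073, 0.286, 0.67], 'torque': [0.006, -0.029, 0.003], 'grasp_force': 0.0, 'width': 1.001}
top {'mtx': [[383.849, 0.0, 314.13], [0.0, 383.849, 200.172], [0.0, 0.0, 1.0]], 'extrinsics': [[-0.002, -1.0, -0.007, -8.719], [0.994, -0.003, 0.112, -547.384], [-0.112, -0.007, 0.994, -748.872], [0.0, 0.0, 0.0, 1.0]]}
scene {'mtx': [[461.474, 0.0, 317.959], [0.0, 461.474, 204.8], [0.0, 0.0, 1.0]], 'extrinsics': [[-0.011, 1.0, 0.007, -7.043], [-0.673, -0.013, 0.739, 339.85], [0.739, 0.004, 0.673, -1333.329], [0.0, 0.0, 0.0, 1.0]]}
wrist {'mtx': [[344.029, 0.0, 314.629], [0.0, 344.029, 196.215], [0.0, 0.0, 1.0]], 'hand_eye': [[-0.0, 0.952, 0.306, 78.413], [1.0, 0.0, -0.001, 0.269], [-0.001, 0.306, -0.952, -171.065], [0.0, 0.0, 0.0, 1.0]]}
```

View pics/top0.png

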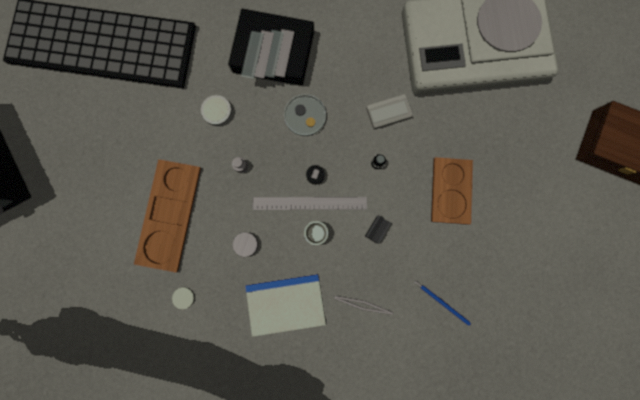

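View pics/scene0.png

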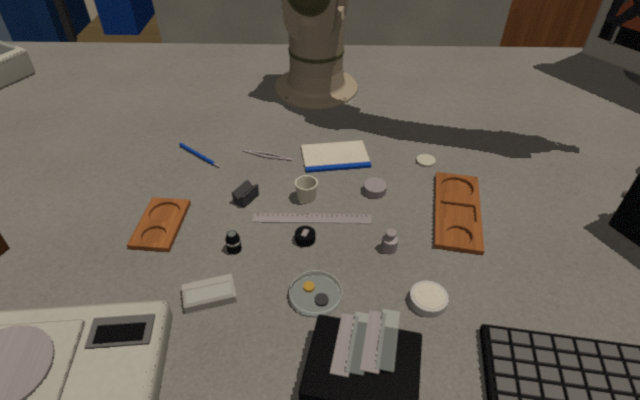

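```bash
cat > h.py <<'E'
from rig import env
import cv2,numpy as np
def grab(n,f=None):
    s=env.read_state();d=env.get_image(n);im=d["pixels"][:,:,::-1].copy()
    if f: cv2.imwrite(f"pics/{f}.png",im)
    if n=="wrist":
        X=np.eye(4);X[:3,:3]=s["tcp_rot"];X[:3,3]=s["ee_pos"];T=X@d["hand_eye"]
    else: T=np.linalg.inv(d["extrinsics"])
    return im,d["mtx"],T
def cast(uv,z,K,T):
    uv=np.atleast_2d(np.float64(uv));a=(uv-K[:2,2])/K[0,0]
    r=np.c_[a[:,0],-a[:,1],-np.ones(len(a))]@T[:3,:3].T
    return T[:3,3]+r*((z-T[2,3])/r[:,2])[:,None]
def proj(P,K,T):
    p=(np.atleast_2d(P)-T[:3,3])@T[:3,:3]
    return np.c_[p[:,0]/-p[:,2],p[:,1]/p[:,2]]*K[0,0]+K[:2,2]
E
python3 - <<'E'
from h import *
im,K,T=grab("top")
for n,p,z in[("disc",(245,245),20),("vb",(378,229),30),("wt",(239,164),45),("spec",(316,174),20),("obj",(380,159),42),("cru",(316,233),42),("trayH",(168,216),12),("trayM",(452,191),12)]: print(n,cast(p,z,K,T).round(0))
hsv=cv2.cvtColor(im,cv2.COLOR_BGR2HSV)
m=cv2.inRange(hsv,(3,110,50),(20,255,255));m=cv2.morphologyEx(m,cv2.MORPH_CLOSE,np.ones((9,9)))
for c in cv2.findContours(m,0,2)[0]:
    if cv2.contourArea(c)>800:
        b=cv2.boxPoints(cv2.minAreaRect(c));w=cast(b,12,K,T)[:,:2];e=np.diff(w,axis=0);print(w.mean(0).round(1),np.hypot(*e.T).round(),np.degrees(np.arctan2(e[:,1],e[:,0])).round(1))
s=env.read_state();print(T[:3,3])
E
```

```text
disc [[457. 131.  20.]]
vb [[ 489. -139.   30.]]
wt [[620. 141.  45.]]
spec [[603. -14.  20.]]
obj [[ 630. -144.   42.]]
cru [[481. -14.  42.]]
trayH [[517. 294.  12.]]
trayM [[ 568. -297.   12.]]
[520.4 294.9] [225.  94. 224.] [ -10.4 -103.3  168.9]
[ 569.7 -296.4] [136.  82. 136.] [ -4.3 -92.6 175. ]
[ 682.4 -648.5] [ 93. 152.  91.] [-90.3 174.5  89.8]
[460.02663134 -15.45591306 805.38886451]
```

Request:
play_rows --commands '[{"jaw":1,"dp":[0,0,-20],"rot":[0,0,-7.13]},{"jaw":1,"dp":[0,0,-20],"rot":[0,0,-7.13]},{"jaw":1,"dp":[0,0,-20],"rot":[0,0,-7.13]},{"jaw":1,"dp":[-13,-37.5,0]},{"jaw":1,"dp":[-13,-37.5,0]},{"jaw":1,"dp":[-13,-37.5,0]},{"jaw":1,"dp":[-13,-37.5,0]},{"jaw":1,"dp":[-13,-37.5,0]},{"jaw":1,"dp":[-13,-37.5,0]},{"jaw":1,"dp":[-13,-37.5,0]},{"jaw":1,"dp":[-13,-37.5,0]},{"jaw":1,"dp":[-13,-37.5,0]}]'

```text
invalid input at $.commands[3]: expected keys jaw, dp, rot
```

Request:
play_rows --commands '[{"jaw":1,"dp":[-13,-37.5,0]},{"jaw":1,"dp":[-13,-37.5,0]},{"jaw":1,"dp":[-13,-37.5,0]},{"jaw":1,"dp":[-13,-37.5,0]},{"jaw":1,"dp":[-13,-37.5,0]},{"jaw":1,"dp":[-13,-37.5,0]},{"jaw":1,"dp":[-13,-37.5,0]},{"jaw":1,"dp":[-13,-37.5,0]},{"jaw":1,"dp":[-13,-37.5,0]},{"jaw":1},{"jaw":1},{"jaw":1}]'

```text
invalid input at $.commands[0]: expected keys jaw, dp, rot
```

Run:
```python
from h import *
s=env.read_state();print(s["clock"],s["ee_pos"].round(1) if hasattr(s["ee_pos"],"round") else s["ee_pos"],np.round(s["tcp_rot"],3).tolist(),np.round(s["qpos"],1))
im,K,T=grab("wrist","w1");np.savez("w1",K=K,T=T)
```

```text
0.2 [264.  674.9 202.4] [[-0.931, 0.364, -0.0], [0.364, 0.931, -0.001], [-0.0, -0.001, -1.0]] [-73.   34.4  -0.1  91.7   0.1  54.   -4.6]
```

View pics/w1.png

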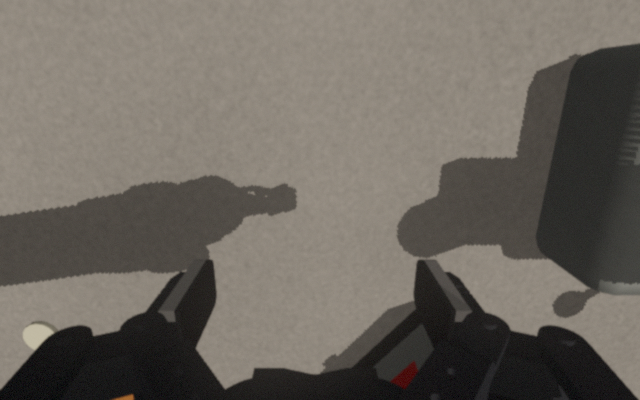

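Request:
play_rows --commands '[{"jaw":1,"dp":[0,0,-32],"rot":[0,0,-7.13]},{"jaw":1,"dp":[0,0,-32],"rot":[0,0,-7.13]},{"jaw":1,"dp":[0,0,-32],"rot":[0,0,-7.13]},{"jaw":1,"dp":[-18,-37,0],"rot":[0,0,0]},{"jaw":1,"dp":[-18,-37,0],"rot":[0,0,0]},{"jaw":1,"dp":[-18,-37,0],"rot":[0,0,0]},{"jaw":1,"dp":[-18,-37,0],"rot":[0,0,0]},{"jaw":1,"dp":[-18,-37,0],"rot":[0,0,0]},{"jaw":1,"dp":[-18,-37,0],"rot":[0,0,0]},{"jaw":1,"dp":[-18,-37,0],"rot":[0,0,0]},{"jaw":1,"dp":[-18,-37,0],"rot":[0,0,0]},{"jaw":1,"dp":[-18,-37,0],"rot":[0,0,0]}]'

```text
clock: 1.25
ee_pos: [426.7, 340.3, 299.0]
tcp_rot: [[-1.0, -0.0, 0.0], [-0.0, 1.0, 0.0], [-0.0, 0.0, -1.0]]
ft_force: [0.4, -0.2, -0.5]
width: 1.001
grasp_force: 0.0
```

Request:
play_rows --commands '[{"jaw":1,"dp":[-18,-37,0],"rot":[0,0,0]},{"jaw":1,"dp":[-18,-37,0],"rot":[0,0,0]},{"jaw":1,"dp":[-18,-37,0],"rot":[0,0,0]},{"jaw":1,"dp":[-18,-37,0],"rot":[0,0,0]},{"jaw":1,"dp":[-18,-37,0],"rot":[0,0,0]},{"jaw":1,"dp":[-18,-37,0],"rot":[0,0,0]},{"jaw":1,"dp":[-18,-37,0],"rot":[0,0,0]},{"jaw":1,"dp":[-18,-37,0],"rot":[0,0,0]},{"jaw":1,"dp":[-18,-37,0],"rot":[0,0,0]},{"jaw":1,"dp":[0,0,0],"rot":[0,0,0]},{"jaw":1,"dp":[0,0,0],"rot":[0,0,0]},{"jaw":1,"dp":[0,0,0],"rot":[0,0,0]}]'

```text
clock: 2.25
ee_pos: [588.1, 9.9, 298.7]
tcp_rot: [[-1.0, -0.0, -0.001], [-0.0, 1.0, 0.001], [0.001, 0.001, -1.0]]
ft_force: [-0.2, 1.0, 0.1]
width: 0.998
grasp_force: 0.0
```

Run:
```python
from h import *
s=env.read_state();print(s["clock"],np.round(s["ee_pos"],1),np.round(s["tcp_rot"],3).tolist(),np.round(s["qpos"],1))
im,K,T=grab("wrist","w2");np.savez("w2",K=K,T=T)
```

```text
2.25 [588.1   9.9 298.7] [[-1.0, -0.0, -0.001], [-0.0, 1.0, 0.001], [0.001, 0.001, -1.0]] [-10.2  19.3   5.1 103.8  -2.1  57.   85.8]
```

View pics/w2.png

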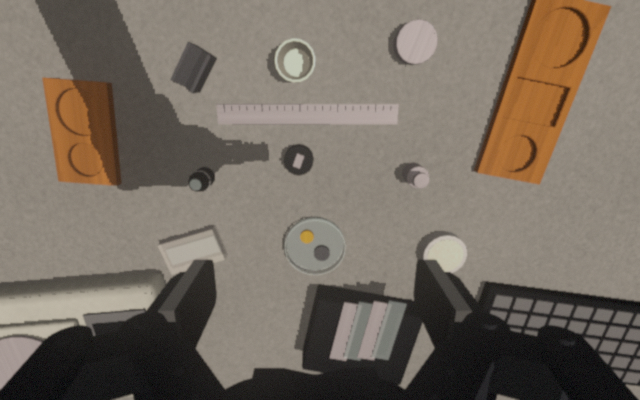

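Run:
```python
from h import *
z=np.load("w2.npz");K,T=z["K"],z["T"];print(T[:3,3])
im=cv2.imread("pics/w2.png")
for n,p,h in[("disc",(417,41),20),("wt knob",(419,179),45),("spec",(298,160),20),("obj nose",(199,183),42),("cru",(295,59),42),("vb",(193,67),30)]: print(n,cast(p,h,K,T)[0].round(1))
lab=cv2.cvtColor(im,cv2.COLOR_BGR2LAB).astype(int);g=cv2.cvtColor(im,cv2.COLOR_BGR2GRAY)
for n,(x,y,w,h),t,zz in[("disc",(385,10,70,65),"b",20),("spec",(278,140,45,40),"d",20),("vb",(165,35,58,65),"d",30),("wt",(398,155,40,40),"b",45),("obj",(183,162,36,36),"d",42)]:
    r=g[y:y+h,x:x+w];m=cv2.threshold(r,0,255,(cv2.THRESH_BINARY if t=="b" else cv2.THRESH_BINARY_INV)|cv2.THRESH_OTSU)[0:2];th,m=m
    c=max(cv2.findContours(m,0,2)[0],key=cv2.contourArea)+np.array([x,y])
    (cx,cy),(a,b),an=cv2.minAreaRect(c);ww=cast(cv2.boxPoints(((cx,cy),(a,b),an)),zz,K,T)[:,:2];e=np.diff(ww,axis=0)
    print(n,th,(round(cx,1),round(cy,1)),ww.mean(0).round(1),np.hypot(*e.T).round(1),np.degrees(np.arctan2(e[:,1],e[:,0])).round(1))
hsv=cv2.cvtColor(im,cv2.COLOR_BGR2HSV);m=cv2.inRange(hsv,(3,110,60),(20,255,255));m=cv2.morphologyEx(m,cv2.MORPH_CLOSE,np.ones((15,15)))
for c in cv2.findContours(m,0,2)[0]:
    if cv2.contourArea(c)>2000:
        w=cast(cv2.boxPoints(cv2.minAreaRect(c)),12,K,T)[:,:2];e=np.diff(w,axis=0);print("tray",w.mean(0).round(1),np.hypot(*e.T).round(),np.degrees(np.arctan2(e[:,1],e[:,0])).round(1),w.round(0).tolist())
a=cv2.resize(im[20:110,160:240],(480,540),interpolation=2)
b=cv2.resize(im[140:210,170:240],(320,320),interpolation=2);c=cv2.resize(im[140:210,385:455],(320,320),interpolation=2)
o=np.zeros((640,800,3),np.uint8);o[:540,:480]=a;o[:320,480:]=b;o[320:,480:]=c
cv2.imwrite("pics/crop.png",cv2.resize(o,(750,600)))
```

```text
[509.90363446  10.08415748 469.78687538]
disc [458.5 133.4  20. ]
wt knob [623.  143.9  45. ]
spec [603.6 -11.4  20. ]
obj nose [ 629.1 -138.5   42. ]
cru [480.2 -12.1  42. ]
vb [ 488.3 -135.1   30. ]
disc 151.0 (417.0, 41.3) [459.2 133.5] [47.4 46.5 47.7] [173.8  81.6  -4.2]
spec 98.0 (297.2, 158.3) [601.5 -12.4] [39.5 43.6 40.4] [134.4  44.7 -44.4]
vb 106.0 (193.0, 68.0) [ 489.9 -135.3] [53.2 37.  53.7] [146.7  64.2 -32. ]
wt 111.0 (417.5, 174.5) [617.5 141.5] [48.7 51.4 50.5] [ 90.    6.2 -90. ]
obj 97.0 (200.5, 176.0) [ 620.1 -135.6] [44.3 37.1 45.4] [ 90.   -4.9 -90. ]
tray [ 569.9 -296.2] [ 86. 147.  95.] [ 95.6  -4.  -83.9] [[501.0, -332.0], [492.0, -246.0], [638.0, -256.0], [649.0, -351.0]]
tray [519.4 299.7] [235.  98. 242.] [170.3  75.2  -5.6] [[620.0, 228.0], [389.0, 268.0], [414.0, 363.0], [655.0, 339.0]]
```

View pics/crop.png

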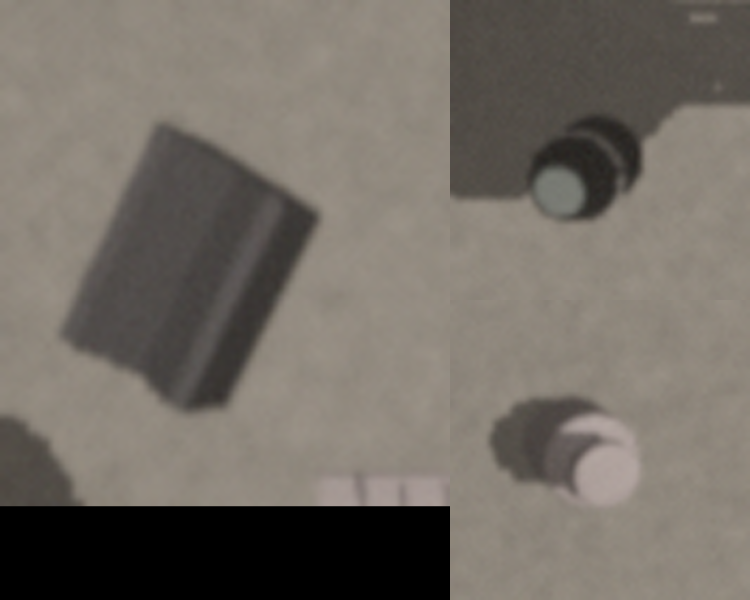

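Run:
```python
from h import *
s=env.read_state();p=np.array(s["ee_pos"])
im,K,T=grab("scene")
big=None
q=[p+[0,sy*50,dz] for dz in(0,13,40) for sy in(-1,1)]
uv=proj(np.array(q),K,T);print(uv.round(0).tolist())
x0,y0=[int(v) for v in uv.mean(0)-[80,80]];x0=max(x0,0);y0=max(y0,0)
c=cv2.resize(im[y0:y0+150,x0:x0+200],None,fx=4,fy=4,interpolation=2)
for i,(u,v) in enumerate(uv): cv2.circle(c,(int((u-x0)*4),int((v-y0)*4)),3,[(0,0,255),(0,255,0),(255,255,0)][i//2],-1)
cv2.imwrite("pics/tip.png",c)
z=np.load("w2.npz");K,T=z["K"],z["T"]
a,b=cast([(189.3,41.7),(171.6,79.6)],30,K,T);d=b-a;print("vb left",a[:2],b[:2],np.hypot(*d[:2]),np.degrees(np.arctan2(d[1],d[0])))
print(cast((195.7,184.3),42,K,T)[0],cast((421.4,180.4),45,K,T)[0])
```

```text
[[284.0, 95.0], [350.0, 96.0], [284.0, 88.0], [351.0, 88.0], [283.0, 71.0], [352.0, 71.0]]
vb left [ 460.52989374 -136.42135123] [ 502.64787946 -162.5027411 ] 49.53951572770317 -31.767692443581126
[ 630.86185122 -142.89791417   42.        ] [624.84647053 147.10559083  45.        ]
```

View pics/tip.png

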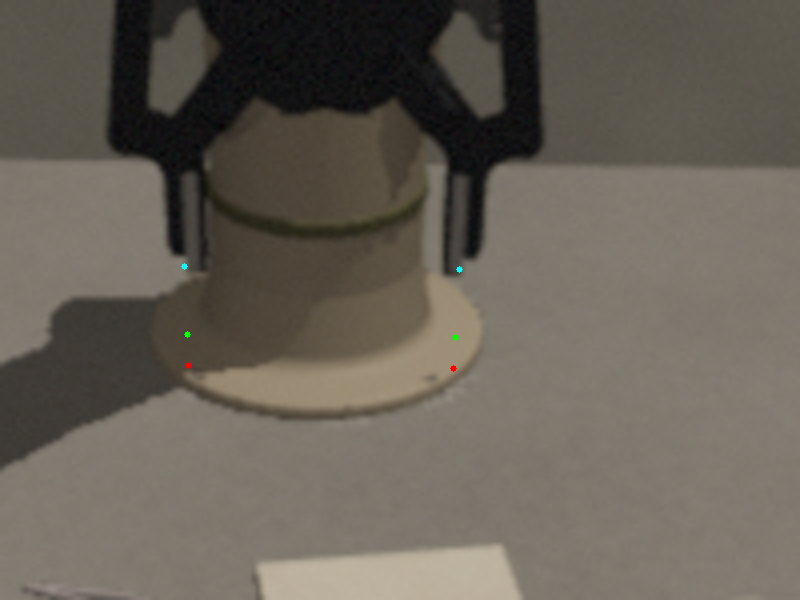

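Request:
play_rows --commands '[{"jaw":0.59,"dp":[18.4,17.7,28],"rot":[0,0,0]},{"jaw":0.59,"dp":[18.4,17.7,28],"rot":[0,0,0]},{"jaw":0.59,"dp":[18.4,17.7,28],"rot":[0,0,0]},{"jaw":0.59,"dp":[18.4,17.7,28],"rot":[0,0,0]},{"jaw":0.59,"dp":[18.4,17.7,28],"rot":[0,0,0]},{"jaw":0.59,"dp":[18.4,17.7,28],"rot":[0,0,0]},{"jaw":0.59,"dp":[18.4,17.7,28],"rot":[0,0,0]},{"jaw":0.59,"dp":[0,0,0],"rot":[0,0,0]},{"jaw":0.59,"dp":[0,0,0],"rot":[0,0,0]},{"jaw":0.59,"dp":[0,0,0],"rot":[0,0,0]}]'

```text
clock: 3.18
ee_pos: [459.9, 134.1, 103.3]
tcp_rot: [[-1.0, -0.003, 0.001], [-0.003, 1.0, 0.0], [-0.001, 0.0, -1.0]]
ft_force: [-0.0, -0.4, 0.8]
width: 0.589
grasp_force: 0.0
```

Run:
```python
from h import *
s=env.read_state();p=np.array(s["ee_pos"]);print(p,s["width"])
im,K,T=grab("scene")
q=[p+[0,sy*25,dz] for dz in(0,13,40) for sy in(-1,1)]
uv=proj(np.array(q),K,T)
x0,y0=[int(v) for v in uv.mean(0)-[100,75]]
c=cv2.resize(im[y0:y0+150,x0:x0+200],None,fx=4,fy=4,interpolation=2)
for i,(u,v) in enumerate(uv): cv2.circle(c,(int((u-x0)*4),int((v-y0)*4)),2,[(0,0,255),(0,255,0),(255,255,0)][i//2],-1)
im,K,T=grab("wrist");np.savez("w3",K=K,T=T);cv2.imwrite("pics/w3.png",im)
cv2.imwrite("pics/tip2.png",np.vstack([c[200:500],cv2.resize(im[:240],(800,300))]))
```

```text
[459.86443465 134.1181491  103.33531189] 0.5890410732863961
```

View pics/tip2.png

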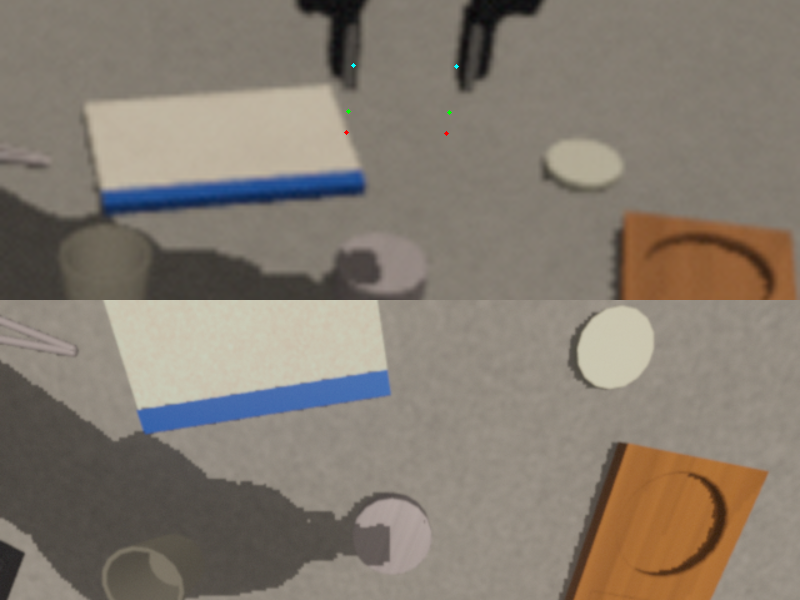

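Request:
play_rows --commands '[{"jaw":0.75,"dp":[2,0,0],"rot":[0,0,0]},{"jaw":0.75,"dp":[0,0,20],"rot":[0,0,0]},{"jaw":0.75,"dp":[0,0,20],"rot":[0,0,0]},{"jaw":0.75,"dp":[0,0,20],"rot":[0,0,0]},{"jaw":0.75,"dp":[0,0,20],"rot":[0,0,0]},{"jaw":0.75,"dp":[0,0,0],"rot":[0,0,0]}]'

```text
clock: 3.78
ee_pos: [457.1, 132.5, 21.0]
tcp_rot: [[-1.0, 0.0, -0.002], [0.0, 1.0, -0.001], [0.002, -0.001, -1.0]]
ft_force: [-0.5, 0.0, -0.0]
width: 0.75
grasp_force: 0.0
```

Run:
```python
from h import *
im,K,T=grab("scene");s=env.read_state();p=np.array(s["ee_pos"]);print(p,s["width"])
q=[p+[0,sy*32,dz] for dz in(0,13,40) for sy in(-1,1)]
uv=proj(np.array(q),K,T)
x0,y0=[int(v) for v in uv.mean(0)-[50,50]]
c=cv2.resize(im[y0:y0+90,x0:x0+100],None,fx=6,fy=6,interpolation=2)
for i,(u,v) in enumerate(uv): cv2.circle(c,(int((u-x0)*6),int((v-y0)*6)),2,[(0,0,255),(0,255,0),(255,255,0)][i//2],-1)
cv2.imwrite("pics/tip3.png",c)
```

```text
[457.22767076 132.52746388  22.2136789 ] 0.7537565786455184
```

View pics/tip3.png

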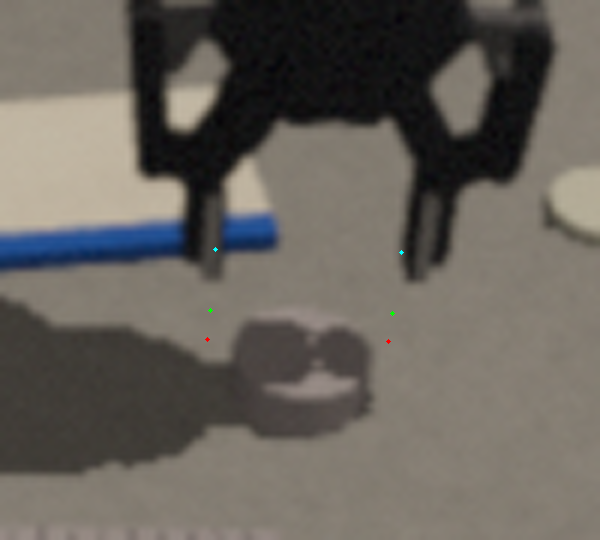

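Request:
play_rows --commands '[{"jaw":0.7,"dp":[0,0.5,8],"rot":[0,0,0]},{"jaw":0.7,"dp":[0,0,8],"rot":[0,0,0]},{"jaw":0.7,"dp":[0,0,8],"rot":[0,0,0]},{"jaw":0.7,"dp":[0,0,8],"rot":[0,0,0]},{"jaw":0.7,"dp":[0,0,0],"rot":[0,0,0]},{"jaw":0.7,"dp":[0,0,0],"rot":[0,0,0]}]'

```text
clock: 4.33
ee_pos: [457.3, 133.6, -9.5]
tcp_rot: [[-1.0, -0.001, -0.001], [-0.001, 1.0, -0.0], [0.001, -0.0, -1.0]]
ft_force: [-0.2, 0.5, 0.3]
width: 0.697
grasp_force: 0.0
```

Run:
```python
from h import *
im,K,T=grab("scene");s=env.read_state();p=np.array(s["ee_pos"]);print(p,s["width"])
q=[p*[1,1,0]+[0,sy*32,dz] for dz in(0,10,20) for sy in(-1,1)]
uv=proj(np.array(q),K,T)
x0,y0=[int(v) for v in uv.mean(0)-[40,40]]
c=cv2.resize(im[y0:y0+60,x0:x0+80],None,fx=8,fy=8,interpolation=2)
for i,(u,v) in enumerate(uv): cv2.circle(c,(int((u-x0)*8),int((v-y0)*8)),2,[(0,0,255),(0,255,0),(255,255,0)][i//2],-1)
cv2.imwrite("pics/tip4.png",c)
```

```text
[457.4346275  133.59968248  -9.20101292] 0.7001957835939076
```

View pics/tip4.png

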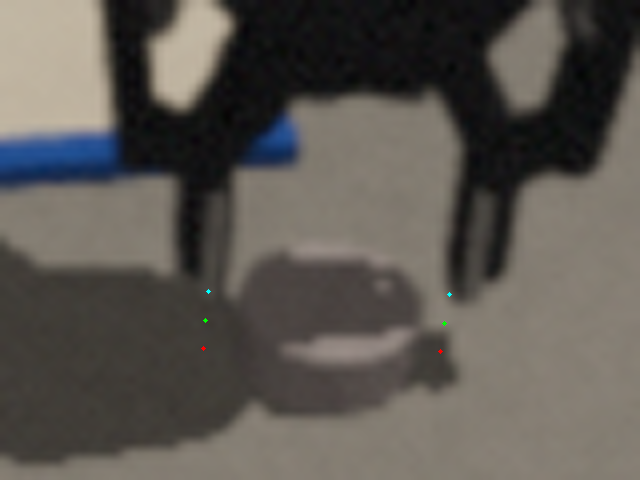

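Request:
play_rows --commands '[{"jaw":0.7,"dp":[0,-2,5],"rot":[0,0,0]},{"jaw":0.4,"dp":[0,0,0],"rot":[0,0,0]},{"jaw":0.4,"dp":[0,0,0],"rot":[0,0,0]},{"jaw":0.4,"dp":[0,0,0],"rot":[0,0,0]},{"jaw":0.4,"dp":[0,0,0],"rot":[0,0,0]},{"jaw":0.4,"dp":[0,0,0],"rot":[0,0,0]}]' --squeeze 60

```text
clock: 4.88
ee_pos: [457.7, 131.6, -13.6]
tcp_rot: [[-1.0, -0.0, 0.001], [-0.0, 1.0, 0.0], [-0.001, 0.0, -1.0]]
ft_force: [-0.8, -1.0, 7.7]
width: 0.527
grasp_force: 60.1
```

Request:
play_rows --commands '[{"jaw":0.4,"dp":[0,0,-10],"rot":[0,0,0]},{"jaw":0.4,"dp":[0,0,-20],"rot":[0,0,0]},{"jaw":0.4,"dp":[0,0,-20],"rot":[0,0,0]},{"jaw":0.4,"dp":[0,0,-20],"rot":[0,0,0]},{"jaw":0.4,"dp":[0,0,0],"rot":[0,0,0]},{"jaw":0.4,"dp":[0,0,0],"rot":[0,0,0]}]'

```text
clock: 5.38
ee_pos: [458.1, 131.9, 57.0]
tcp_rot: [[-1.0, -0.0, 0.002], [-0.0, 1.0, 0.001], [-0.002, 0.001, -1.0]]
ft_force: [0.6, -0.2, -3.2]
width: 0.527
grasp_force: 62.0
```

Run:
```python
from h import *
a,K,T=grab("scene","s5");b,_,_=grab("wrist","w5");np.savez("w5",K=_,T=_)
cv2.imwrite("pics/c5.png",np.hstack([cv2.resize(a[130:250,330:450],(400,400),interpolation=2),cv2.resize(b[60:380,160:480],(400,400))]))
```

```text
(no output)
```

View pics/c5.png

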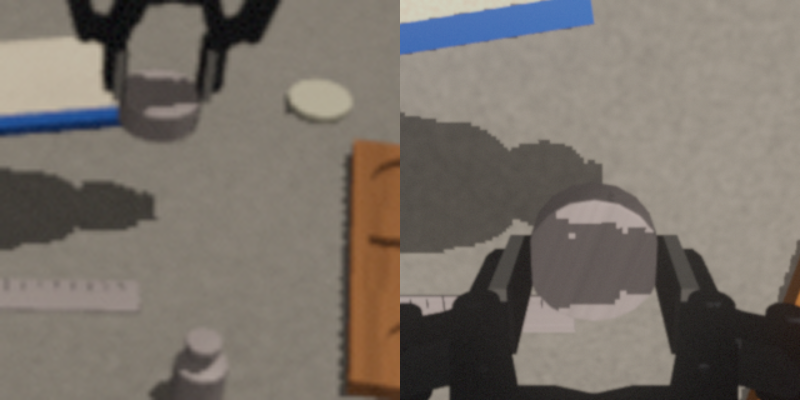

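Run:
```python
from h import *
im=cv2.imread("pics/w2.png")
a=cv2.resize(im[0:190,470:620],None,fx=3,fy=3,interpolation=2)
b=cv2.resize(im[70:190,38:126],None,fx=3.75,fy=3.75,interpolation=2)
o=np.zeros((570,800,3),np.uint8);o[:570,:450]=a;o[:450,460:790]=b;cv2.imwrite("pics/tr.png",o)
```

```text
(no output)
```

View pics/tr.png

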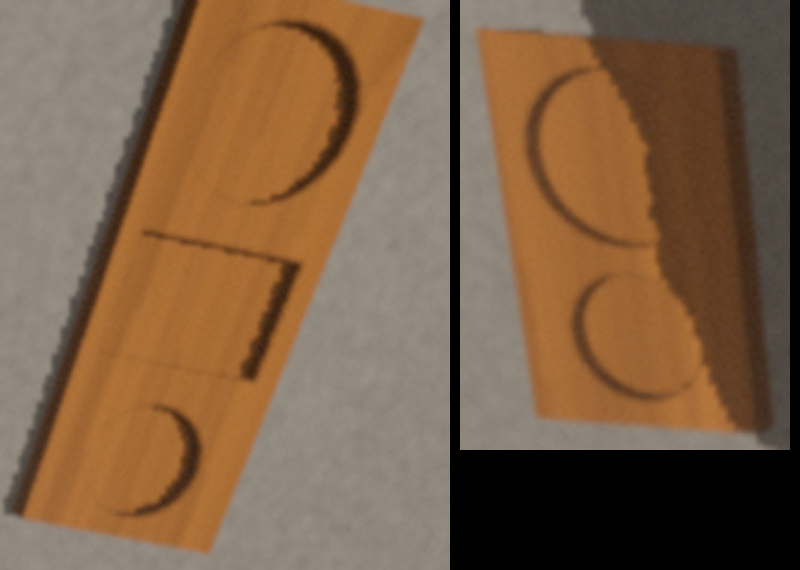

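Run:
```python
from h import *
z=np.load("w2.npz");K,T=z["K"],z["T"]
def fit(own,uv):
    w=cast(uv,12,K,T)[:,:2];own=np.float64(own)
    a,b=own-own.mean(0),w-w.mean(0);t=np.arctan2((a[:,0]*b[:,1]-a[:,1]*b[:,0]).sum(),(a*b).sum())
    R=np.array([[np.cos(t),-np.sin(t)],[np.sin(t),np.cos(t)]]);o=w.mean(0)-R@own.mean(0)
    print("O",o.round(1),"ang",np.degrees(t).round(1),"res",(w-(own@R.T+o)).round(1).tolist());return R,o
R,o=fit([(-112,45),(112,45),(112,-45)],[(611,6),(540.3,184),(477.7,172)])
for x in(-68,9,77):print(x,(R@[x,0]+o).round(1))
R,o=fit([(-68,-40),(-68,40),(68,-40),(68,40)],[(42.8,77.5),(107.9,82.8),(58.8,180.9),(116.7,184.7)])
for x in(-28,35):print(x,(R@[x,0]+o).round(1))
```

```text
O [520.6 298.4] ang -10.5 res [[0.7, -0.4], [-0.0, 0.5], [-0.6, -0.1]]
-68 [453.8 310.8]
9 [529.5 296.8]
77 [596.3 284.4]
O [ 570.1 -296.5] ang -4.7 res [[0.8, -0.3], [0.6, 0.6], [-0.2, 0.4], [-1.2, -0.7]]
-28 [ 542.2 -294.2]
35 [ 605.  -299.3]
```

Request:
play_rows --commands '[{"jaw":0.4,"dp":[0.6,35.7,0],"rot":[0,0,0]},{"jaw":0.4,"dp":[0.5,35.7,0],"rot":[0,0,0]},{"jaw":0.4,"dp":[0.5,35.7,0],"rot":[0,0,0]},{"jaw":0.4,"dp":[0,35.7,0],"rot":[0,0,0]},{"jaw":0.4,"dp":[0,35.7,0],"rot":[0,0,0]},{"jaw":0.4,"dp":[0,0,0],"rot":[0,0,0]},{"jaw":0.4,"dp":[0,0,20],"rot":[0,0,0]},{"jaw":0.4,"dp":[0,0,20],"rot":[0,0,0]},{"jaw":0.4,"dp":[0,0,0],"rot":[0,0,0]},{"jaw":0.4,"dp":[0,0,0],"rot":[0,0,0]}]'

```text
clock: 6.32
ee_pos: [454.7, 309.0, 14.3]
tcp_rot: [[-1.0, -0.0, -0.003], [-0.0, 1.0, -0.003], [0.003, -0.003, -1.0]]
ft_force: [-0.6, 0.1, -1.6]
width: 0.527
grasp_force: 62.8
```

Run:
```python
from h import *
s=env.read_state();print(s["ee_pos"])
b,K,T=grab("wrist","w6");np.savez("w6",K=K,T=T)
p=s["ee_pos"];t=np.linspace(0,6.28,60)
for c,r,z in(((453.8,310.8),34,12),((p[0]-3,p[1]+.5),25,p[2]+33)):
    cv2.polylines(b,[proj(np.c_[c[0]+r*np.cos(t),c[1]+r*np.sin(t),0*t+z],K,T).astype(int)],True,(0,255,0),1)
cv2.imwrite("pics/w6o.png",b)
```

```text
[454.69473275 309.04235907  14.330386  ]
```

View pics/w6o.png

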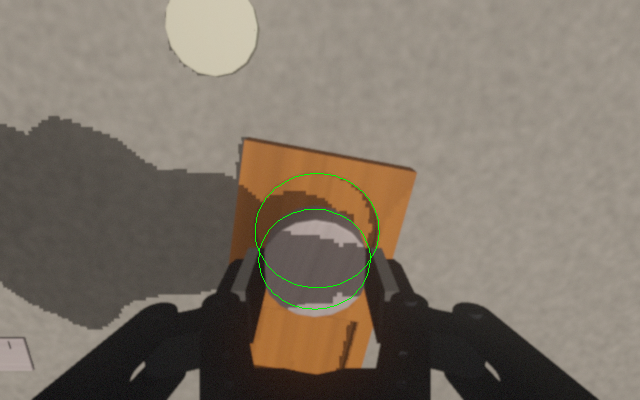

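Run:
```python
from h import *
z=np.load("w6.npz");K,T=z["K"],z["T"]
print(proj([(418.7,363,12),(402.3,274.5,12)],K,T),cast([(415,170),(244,139)],12,K,T))
im=cv2.imread("pics/w6.png");cv2.imwrite("pics/w6c.png",cv2.resize(im[130:330,220:420],(600,600),interpolation=2))
```

```text
[[418.05958126 171.63611859]
 [245.18837808 139.74006237]] [[417.83405099 361.34071572  12.        ]
 [401.92900246 273.92427982  12.        ]]
```

View pics/w6c.png

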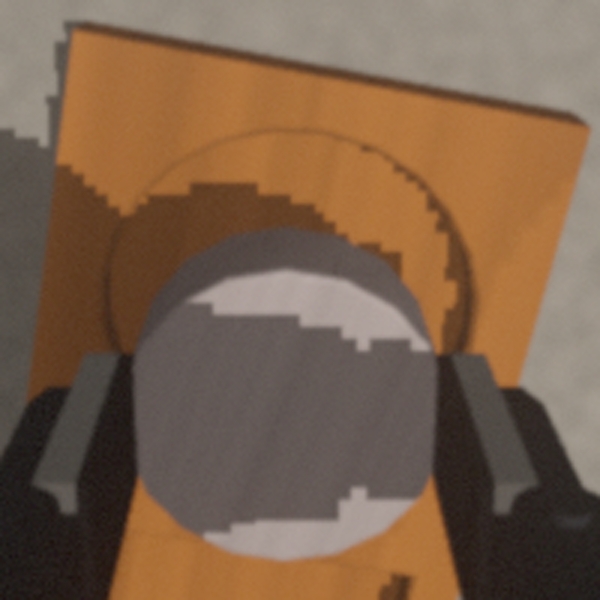

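Request:
play_rows --commands '[{"jaw":0.4,"dp":[0,1,10],"rot":[0,0,0]},{"jaw":0.4,"dp":[0,0,8],"rot":[0,0,0]},{"jaw":0.4,"dp":[0,0,3],"rot":[0,0,0]},{"jaw":0.4,"dp":[0,0,0],"rot":[0,0,0]},{"jaw":0.4,"dp":[0,0,0],"rot":[0,0,0]}]'

```text
clock: 6.78
ee_pos: [455.8, 311.0, -5.2]
tcp_rot: [[-1.0, -0.0, -0.0], [-0.0, 1.0, -0.0], [0.0, -0.0, -1.0]]
ft_force: [-0.6, -0.2, -3.4]
width: 0.53
grasp_force: 62.8
```

Request:
play_rows --commands '[{"jaw":0.4,"dp":[0,0,1.5],"rot":[0,0,0]},{"jaw":0.4,"dp":[0,0,0],"rot":[0,0,0]}]'

```text
clock: 6.95
ee_pos: [456.0, 311.3, -6.5]
tcp_rot: [[-1.0, -0.0, 0.0], [-0.0, 1.0, 0.0], [-0.0, 0.0, -1.0]]
ft_force: [-0.1, 0.3, -3.2]
width: 0.53
grasp_force: 62.8
```

Request:
play_rows --commands '[{"jaw":0.4,"dp":[0,0,1.5],"rot":[0,0,0]},{"jaw":0.4,"dp":[0,0,0],"rot":[0,0,0]}]'

```text
clock: 7.12
ee_pos: [455.9, 311.3, -8.1]
tcp_rot: [[-1.0, -0.001, 0.0], [-0.001, 1.0, 0.0], [-0.0, 0.0, -1.0]]
ft_force: [-0.0, 0.1, -3.0]
width: 0.524
grasp_force: 62.8
```

Request:
play_rows --commands '[{"jaw":0.4,"dp":[0,0,1.2],"rot":[0,0,0]},{"jaw":0.4,"dp":[0,0,0],"rot":[0,0,0]}]'

```text
clock: 7.28
ee_pos: [455.9, 311.3, -9.4]
tcp_rot: [[-1.0, -0.001, 0.0], [-0.001, 1.0, 0.0], [-0.0, 0.0, -1.0]]
ft_force: [-0.0, 1.2, -2.7]
width: 0.526
grasp_force: 62.9
```

Request:
play_rows --commands '[{"jaw":0.4,"dp":[0,0,1],"rot":[0,0,0]},{"jaw":0.4,"dp":[0,0,0],"rot":[0,0,0]}]'

```text
clock: 7.45
ee_pos: [455.9, 311.3, -9.5]
tcp_rot: [[-1.0, -0.0, 0.0], [-0.0, 1.0, 0.0], [-0.0, 0.0, -1.0]]
ft_force: [-1.8, -0.5, 9.0]
width: 0.528
grasp_force: 65.1
```

Request:
play_rows --commands '[{"jaw":0.72,"dp":[0,0,0],"rot":[0,0,0]},{"jaw":0.72,"dp":[0,0,0],"rot":[0,0,0]},{"jaw":0.72,"dp":[0,0,0],"rot":[0,0,0]},{"jaw":0.72,"dp":[0,0,-10],"rot":[0,0,0]},{"jaw":0.72,"dp":[0,0,-30],"rot":[0,0,0]},{"jaw":0.72,"dp":[0,0,-30],"rot":[0,0,0]},{"jaw":0.72,"dp":[0,0,0],"rot":[0,0,0]}]'

```text
clock: 8.03
ee_pos: [457.9, 312.4, 64.5]
tcp_rot: [[-1.0, -0.0, 0.005], [0.0, 1.0, 0.004], [-0.005, 0.004, -1.0]]
ft_force: [0.1, -0.0, 0.7]
width: 0.723
grasp_force: 0.0
```

Request:
play_rows --commands '[{"jaw":0.72,"dp":[-2.8,-37.3,0],"rot":[0,0,0]},{"jaw":0.72,"dp":[-2.8,-37.3,0],"rot":[0,0,0]},{"jaw":0.72,"dp":[-2.8,-37.3,0],"rot":[0,0,0]},{"jaw":0.72,"dp":[-2.8,-37.3,0],"rot":[0,0,0]},{"jaw":0.72,"dp":[-2.8,-37.3,0],"rot":[0,0,0]},{"jaw":0.72,"dp":[-2.8,-37.3,0],"rot":[0,0,0]},{"jaw":0.72,"dp":[-2.8,-37.3,0],"rot":[0,0,0]},{"jaw":0.72,"dp":[-2.8,-37.3,0],"rot":[0,0,0]},{"jaw":0.72,"dp":[-2.8,-37.3,0],"rot":[0,0,0]},{"jaw":0.72,"dp":[-2.8,-37.3,0],"rot":[0,0,0]},{"jaw":0.72,"dp":[-2.8,-37.3,0],"rot":[0,0,0]},{"jaw":0.72,"dp":[-2.8,-37.3,0],"rot":[0,0,0]}]'

```text
clock: 9.03
ee_pos: [489.6, -138.4, 60.1]
tcp_rot: [[-1.0, -0.0, 0.0], [-0.0, 1.0, -0.0], [-0.0, -0.0, -1.0]]
ft_force: [0.7, 0.1, -0.2]
width: 0.722
grasp_force: 0.0
```

Request:
play_rows --commands '[{"jaw":0.72,"dp":[0,0,0],"rot":[0,0,6.36]},{"jaw":0.72,"dp":[0,0,0],"rot":[0,0,6.36]},{"jaw":0.72,"dp":[0,0,0],"rot":[0,0,6.36]},{"jaw":0.72,"dp":[0,0,0],"rot":[0,0,6.36]},{"jaw":0.72,"dp":[0,0,0],"rot":[0,0,6.36]},{"jaw":0.72,"dp":[0,0,0],"rot":[0,0,0]},{"jaw":0.72,"dp":[0,0,0],"rot":[0,0,0]}]'

```text
clock: 9.62
ee_pos: [489.8, -136.3, 60.0]
tcp_rot: [[-0.852, 0.523, 0.0], [0.523, 0.852, -0.0], [-0.0, -0.0, -1.0]]
ft_force: [-0.6, 0.6, 0.2]
width: 0.719
grasp_force: 0.0
```

Run:
```python
from h import *
s=env.read_state();print(s["ee_pos"],np.round(s["qpos"],1))
b,K,T=grab("wrist","w7");np.savez("w7",K=K,T=T)
R=np.array(s["tcp_rot"]);p=np.array(s["ee_pos"])
tu=proj([p*[1,1,0]+[0,0,30]],K,T)[0];print("tcp at z30",tu)
g=cv2.GaussianBlur(cv2.cvtColor(b,cv2.COLOR_BGR2GRAY),(3,3),0)
e=cv2.HoughLinesP(cv2.Canny(g,30,80)[100:300,200:430],1,np.pi/360,25,minLineLength=30,maxLineGap=6)
for l in e[:,0]+[200,100,200,100]: print(l.tolist(),np.degrees(np.arctan2(l[3]-l[1],l[2]-l[0])).round(1))
t,_,_=grab("top");np.savez("x",_)
cv2.imwrite("pics/c7.png",b[60:300,180:480])
```

```text
[ 489.82567311 -136.26736102   59.96617075] [  5.6  32.8   5.1 126.9  -7.8  20.6  75.6]
tcp at z30 [314.00028167 217.47531283]
[332, 264, 333, 178] -89.3
[276, 179, 277, 221] 88.6
[363, 237, 429, 200] -29.3
[365, 238, 429, 203] -28.7
[309, 228, 309, 169] -90.0
[402, 251, 424, 291] 61.2
[279, 269, 309, 258] -20.1
[327, 223, 327, 181] -90.0
[390, 251, 410, 293] 64.5
[218, 298, 239, 251] -65.9
[382, 287, 385, 252] -85.1
[204, 296, 220, 264] -63.4
[402, 252, 426, 297] 61.9
[286, 231, 325, 225] -8.7
[289, 169, 326, 169] 0.0
```

View pics/c7.png

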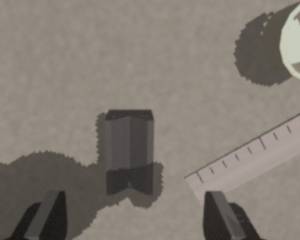

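Request:
play_rows --commands '[{"jaw":0.6,"dp":[0,-2.5,9],"rot":[0,0,0]},{"jaw":0.6,"dp":[0,0,20],"rot":[0,0,0]},{"jaw":0.6,"dp":[0,0,20],"rot":[0,0,0]},{"jaw":0.6,"dp":[0,0,20],"rot":[0,0,0]},{"jaw":0.6,"dp":[0,0,0],"rot":[0,0,0]},{"jaw":0.2,"dp":[0,0,0],"rot":[0,0,0]},{"jaw":0.2,"dp":[0,0,0],"rot":[0,0,0]},{"jaw":0.2,"dp":[0,0,0],"rot":[0,0,0]},{"jaw":0.2,"dp":[0,0,0],"rot":[0,0,0]},{"jaw":0.2,"dp":[0,0,0],"rot":[0,0,0]},{"jaw":0.2,"dp":[0,0,0],"rot":[0,0,0]}]'

```text
clock: 10.63
ee_pos: [488.7, -138.5, -8.8]
tcp_rot: [[-0.85, 0.526, 0.001], [0.526, 0.85, -0.0], [-0.001, 0.0, -1.0]]
ft_force: [0.4, 0.0, -1.8]
width: 0.328
grasp_force: 59.4
```

Request:
play_rows --commands '[{"jaw":0.2,"dp":[0,0,-10],"rot":[0,0,0]},{"jaw":0.2,"dp":[0,0,-30],"rot":[0,0,0]},{"jaw":0.2,"dp":[0,0,-35],"rot":[0,0,0]},{"jaw":0.2,"dp":[0,0,0],"rot":[0,0,0]},{"jaw":0.2,"dp":[0,0,0],"rot":[0,0,0]}]'

```text
clock: 11.05
ee_pos: [489.6, -138.7, 67.9]
tcp_rot: [[-0.85, 0.526, 0.004], [0.526, 0.85, -0.001], [-0.004, 0.002, -1.0]]
ft_force: [0.6, 0.1, -3.1]
width: 0.329
grasp_force: 60.3
```

Request:
play_rows --commands '[{"jaw":0.2,"dp":[16.2,32.6,0],"rot":[0,0,0]},{"jaw":0.2,"dp":[16.2,32.6,0],"rot":[0,0,0]},{"jaw":0.2,"dp":[16.2,32.6,0],"rot":[0,0,0]},{"jaw":0.2,"dp":[16.2,32.6,0],"rot":[0,0,0]},{"jaw":0.2,"dp":[16.2,32.6,0],"rot":[0,0,0]},{"jaw":0.2,"dp":[16.2,32.6,0],"rot":[0,0,0]},{"jaw":0.2,"dp":[16.2,32.6,0],"rot":[0,0,0]},{"jaw":0.2,"dp":[16.2,32.6,0],"rot":[0,0,0]},{"jaw":0.2,"dp":[16.2,32.6,0],"rot":[0,0,0]},{"jaw":0.2,"dp":[16.2,32.6,0],"rot":[0,0,0]},{"jaw":0.2,"dp":[16.2,32.6,0],"rot":[0,0,0]},{"jaw":0.2,"dp":[16.2,32.6,0],"rot":[0,0,0]}]'

```text
clock: 12.05
ee_pos: [528.1, 298.0, 64.4]
tcp_rot: [[-0.85, 0.526, -0.002], [0.526, 0.85, -0.001], [0.001, -0.002, -1.0]]
ft_force: [1.5, -0.2, -3.1]
width: 0.328
grasp_force: 60.3
```

Request:
play_rows --commands '[{"jaw":0.2,"dp":[0,0,0],"rot":[0,0,6.87]},{"jaw":0.2,"dp":[0,0,0],"rot":[0,0,6.87]},{"jaw":0.2,"dp":[0,0,0],"rot":[0,0,6.87]},{"jaw":0.2,"dp":[0,0,0],"rot":[0,0,6.87]},{"jaw":0.2,"dp":[0,0,0],"rot":[0,0,6.87]},{"jaw":0.2,"dp":[0,0,0],"rot":[0,0,6.87]},{"jaw":0.2,"dp":[0,0,0],"rot":[0,0,6.87]},{"jaw":0.2,"dp":[0,0,0],"rot":[0,0,6.87]},{"jaw":0.2,"dp":[0,0,0],"rot":[0,0,6.87]},{"jaw":0.2,"dp":[0,0,0],"rot":[0,0,6.87]},{"jaw":0.2,"dp":[0,0,0],"rot":[0,0,0]},{"jaw":0.2,"dp":[0,0,0],"rot":[0,0,0]}]'

```text
clock: 13.05
ee_pos: [528.3, 296.3, 64.6]
tcp_rot: [[0.178, 0.984, -0.001], [0.984, -0.178, -0.002], [-0.002, -0.001, -1.0]]
ft_force: [-0.4, 0.1, -3.1]
width: 0.333
grasp_force: 60.4
```

Run:
```python
from h import *
s=env.read_state();p=np.array(s["ee_pos"]);R=np.array(s["tcp_rot"])
d=R.T@(np.array([529.5,296.8,0])-p);print(p.round(1),R.round(3).tolist(),"tool offset to pocket",d.round(1),np.degrees(np.arctan2(R[1,0],R[0,0])))
b,K,T=grab("wrist","w8")
g=cv2.cvtColor(b,cv2.COLOR_BGR2GRAY)
# block extents along column at tcp
u=proj([p+[0,0,38]],K,T)[0];print(u);c=int(u[0])
print(g[120:330:4,c-18].tolist());print(g[120:330:4,c].tolist())
print("proj ends +-25 top:",proj([p+R@[25,0,-39],p+R@[-25,0,-39],p+R@[25,0,-9]],K,T).round(0).tolist())
```

```text
[528.3 296.3  64.6] [[0.178, 0.984, -0.001], [0.984, -0.178, -0.002], [-0.002, -0.001, -1.0]] tool offset to pocket [ 0.9  1.1 64.6] 79.76931821557636
[314.84776985 274.56310063]
[146, 149, 145, 145, 142, 96, 124, 123, 124, 82, 119, 119, 115, 118, 121, 120, 119, 118, 117, 121, 117, 53, 53, 57, 61, 58, 70, 68, 66, 68, 67, 68, 69, 67, 64, 64, 66, 61, 63, 62, 51, 40, 40, 43, 41, 41, 37, 39, 40, 38, 38, 74, 76]
[142, 143, 142, 145, 145, 91, 124, 124, 126, 86, 119, 120, 115, 116, 121, 119, 119, 118, 121, 122, 116, 57, 58, 57, 70, 69, 69, 69, 69, 64, 66, 67, 68, 66, 64, 68, 67, 65, 63, 66, 62, 42, 41, 39, 37, 40, 41, 43, 75, 70, 71, 76, 73]
proj ends +-25 top: [[315.0, 222.0], [315.0, 324.0], [315.0, 199.0]]
```

Request:
play_rows --commands '[{"jaw":0.2,"dp":[2,1,26],"rot":[0,0,0]},{"jaw":0.2,"dp":[0,0,25],"rot":[0,0,0]},{"jaw":0.2,"dp":[0,0,13],"rot":[0,0,0]},{"jaw":0.2,"dp":[0,0,3],"rot":[0,0,0]},{"jaw":0.2,"dp":[0,0,0],"rot":[0,0,0]},{"jaw":0.2,"dp":[0,0,0],"rot":[0,0,0]}]'

```text
clock: 13.6
ee_pos: [530.9, 297.9, -0.7]
tcp_rot: [[0.181, 0.983, 0.0], [0.983, -0.181, 0.0], [0.0, 0.0, -1.0]]
ft_force: [0.3, 0.4, -2.7]
width: 0.331
grasp_force: 60.4
```

Request:
play_rows --commands '[{"jaw":0.2,"dp":[0,0,1.2],"rot":[0,0,0]},{"jaw":0.2,"dp":[0,0,0],"rot":[0,0,0]}]'

```text
clock: 13.77
ee_pos: [530.9, 298.5, -1.6]
tcp_rot: [[0.181, 0.983, 0.001], [0.983, -0.181, 0.001], [0.001, 0.001, -1.0]]
ft_force: [0.3, -0.5, -2.5]
width: 0.331
grasp_force: 60.4
```

Request:
play_rows --commands '[{"jaw":0.2,"dp":[0,0,1.2],"rot":[0,0,0]},{"jaw":0.2,"dp":[0,0,0],"rot":[0,0,0]}]'

```text
clock: 13.93
ee_pos: [530.6, 298.5, -3.3]
tcp_rot: [[0.181, 0.983, 0.001], [0.983, -0.181, 0.0], [0.001, 0.001, -1.0]]
ft_force: [0.1, 0.2, -3.5]
width: 0.33
grasp_force: 60.4
```

Request:
play_rows --commands '[{"jaw":0.2,"dp":[0,0,1.2],"rot":[0,0,0]},{"jaw":0.2,"dp":[0,0,0],"rot":[0,0,0]}]'

```text
clock: 14.1
ee_pos: [530.5, 298.4, -4.7]
tcp_rot: [[0.181, 0.983, 0.0], [0.983, -0.181, 0.0], [0.0, 0.0, -1.0]]
ft_force: [-0.5, 0.6, -1.5]
width: 0.328
grasp_force: 60.7
```

Request:
play_rows --commands '[{"jaw":0.2,"dp":[0,0,0.8],"rot":[0,0,0]},{"jaw":0.2,"dp":[0,0,0],"rot":[0,0,0]}]'

```text
clock: 14.27
ee_pos: [530.6, 298.4, -4.8]
tcp_rot: [[0.182, 0.983, 0.0], [0.983, -0.182, 0.001], [0.001, 0.0, -1.0]]
ft_force: [-3.6, -0.5, 8.6]
width: 0.33
grasp_force: 61.8
```

Request:
play_rows --commands '[{"jaw":0.5,"dp":[0,0,0],"rot":[0,0,0]},{"jaw":0.5,"dp":[0,0,0],"rot":[0,0,0]},{"jaw":0.5,"dp":[0,0,0],"rot":[0,0,0]},{"jaw":0.5,"dp":[0,0,-10],"rot":[0,0,0]},{"jaw":0.5,"dp":[0,0,-30],"rot":[0,0,0]},{"jaw":0.5,"dp":[0,0,-40],"rot":[0,0,0]},{"jaw":0.6,"dp":[-27,23.5,0],"rot":[0,0,0]},{"jaw":0.6,"dp":[-27,23.5,0],"rot":[0,0,0]},{"jaw":0.6,"dp":[-27,23.5,0],"rot":[0,0,0]},{"jaw":0.6,"dp":[-27,23.5,0],"rot":[0,0,0]},{"jaw":0.6,"dp":[-27,23.5,0],"rot":[0,0,0]},{"jaw":0.6,"dp":[0,0,0],"rot":[0,0,0]}]'

```text
clock: 15.27
ee_pos: [625.5, 135.3, 76.2]
tcp_rot: [[0.19, 0.982, 0.005], [0.982, -0.19, -0.004], [-0.003, 0.006, -1.0]]
ft_force: [0.7, -0.7, 0.1]
width: 0.597
grasp_force: 0.0
```

Request:
play_rows --commands '[{"jaw":0.6,"dp":[0,0,0],"rot":[0,0,0]},{"jaw":0.6,"dp":[0,0,0],"rot":[0,0,0]}]'

```text
clock: 15.43
ee_pos: [621.2, 144.3, 74.6]
tcp_rot: [[0.182, 0.983, -0.0], [0.983, -0.182, 0.0], [0.0, -0.0, -1.0]]
ft_force: [-0.2, 0.2, 0.6]
width: 0.596
grasp_force: 0.0
```

```bash
cat > near.py <<'E'
from h import *
import sys
# bright/dark blob near the TCP: largest component of a mask, centre and size at height z
z,lo,hi,name=float(sys.argv[1]),int(sys.argv[2]),int(sys.argv[3]),sys.argv[4]
s=env.read_state();p=np.array(s["ee_pos"]);R=np.array(s["tcp_rot"])
b,K,T=grab("wrist",name)
u=proj([[p[0],p[1],z]],K,T)[0];print(p.round(1),"tcp px",u.round(0))
g=cv2.medianBlur(cv2.cvtColor(b,cv2.COLOR_BGR2GRAY),5);x0,y0=int(u[0])-60,int(u[1])-70
m=cv2.inRange(g,lo,hi)[y0:y0+130,x0:x0+120]
for c in cv2.findContours(m,0,1)[0]:
    if cv2.contourArea(c)>150:
        c=c+[x0,y0];(cx,cy),(a,e),an=cv2.minAreaRect(c)
        w=cast((cx,cy),z,K,T)[0];print("px",(round(cx),round(cy)),"size",round(a),round(e),"area",cv2.contourArea(c),"world",w.round(1)[:2],"tool",(R.T@(w-p)).round(1)[:2])
E
python3 near.py 45 150 255 w9
python3 - <<'E'
import cv2
g=cv2.cvtColor(cv2.imread("pics/w9.png"),6);print(g[150:290:7,270:370:6])
E
```

```text
[621.2 144.3  74.6] tcp px [315. 218.]
px (318, 191) size 14 31 area 281.0 world [626.5 161.3] tool [17.7  2.1]
[[129 133 127 128 122 129 132 128 127 132 130 126 130 130 126 132 130]
 [127 130 133 126 129 124 126 132 129 127 131 129 132 130 131 130 129]
 [125 129 132 133 131 127 127 131 131 131 128 128 127 130 133 130 127]
 [131 128 131 132 130 129 124 126 130 128 128 127 126 129 129 124 122]
 [128 129 134 129 127 131 116  92  92  90  91 125 126 126 129 127 132]
 [129 127 125 124 126 118  91 145 165 154 105  85 126 126 126 128 128]
 [127 124 125 130 125  88 157 169 172 164 155 143 125 129 125 121 128]
 [130 129 125 130 130 146 151 106 134 115 129 147 126 131 128 126 125]
 [126 127 129 124 128 143 112 149 149 149 146 138 119 128 124 127 122]
 [129 129 126 127 126 132 143 148 148 147 148 122 127 123 127 130 127]
 [131 128 124 127 129 129 136 146 143 144 146 127 126 128 129 124 129]
 [126 128 129 124 122 125 128 127 143 135 127 128 129 126 124 123 122]
 [126 126 111  73  86 127 130 126 124 121 128 131 125 128 128  81  71]
 [127 114  73  71  73 125 124 121 128 127 123 127 127 122 124  71  71]
 [ 73 126  73  72  74  71  83 123 129 127 124 117 107 124 121  71  73]
 [ 72  72  72  71  72  72  74  72  73  71  70  70  72  72  70  68  72]
 [ 73  71  72  70  70  74  70  72  68  70  72  67  69  71  70  72  68]
 [ 70  68  71  72  72  71  70  73  70  71  69  70  70  70  68  71  72]
 [ 70  71  70  67  70  68  68  71  69  70  70  70  69  68  67  71  67]
 [ 71  72  70  71  68  71  69  70  71  68  66  66  70  69  65  66  69]]
```

Request:
play_rows --commands '[{"jaw":0.6,"dp":[1,2.5,0],"rot":[0,0,0]},{"jaw":0.6,"dp":[0,0,25],"rot":[0,0,0]},{"jaw":0.6,"dp":[0,0,25],"rot":[0,0,0]},{"jaw":0.6,"dp":[0,0,25],"rot":[0,0,0]},{"jaw":0.6,"dp":[0,0,9],"rot":[0,0,0]},{"jaw":0.6,"dp":[0,0,0],"rot":[0,0,0]},{"jaw":0.2,"dp":[0,0,0],"rot":[0,0,0]},{"jaw":0.2,"dp":[0,0,0],"rot":[0,0,0]},{"jaw":0.2,"dp":[0,0,0],"rot":[0,0,0]},{"jaw":0.2,"dp":[0,0,0],"rot":[0,0,0]},{"jaw":0.2,"dp":[0,0,0],"rot":[0,0,0]},{"jaw":0.2,"dp":[0,0,0],"rot":[0,0,0]}]'

```text
clock: 16.48
ee_pos: [624.7, 145.0, -8.2]
tcp_rot: [[0.182, 0.983, 0.002], [0.983, -0.182, 0.001], [0.001, 0.001, -1.0]]
ft_force: [-2.3, 0.2, 5.8]
width: 0.313
grasp_force: 59.5
```

Request:
play_rows --commands '[{"jaw":0.2,"dp":[0,0,-10],"rot":[0,0,0]},{"jaw":0.2,"dp":[0,0,-30],"rot":[0,0,0]},{"jaw":0.2,"dp":[0,0,-20],"rot":[0,0,0]},{"jaw":0.2,"dp":[0,0,0],"rot":[0,0,0]},{"jaw":0.2,"dp":[33,-13.3,0],"rot":[0,0,0]},{"jaw":0.2,"dp":[33,-13.3,0],"rot":[0,0,0]},{"jaw":0.2,"dp":[33,-13.3,0],"rot":[0,0,0]},{"jaw":0.2,"dp":[33,-13.3,0],"rot":[0,0,0]},{"jaw":0.2,"dp":[0,0,0],"rot":[0,0,0]},{"jaw":0.2,"dp":[0,0,0],"rot":[0,0,0]},{"jaw":0.2,"dp":[0,0,0],"rot":[0,0,0]}]'

```text
clock: 17.4
ee_pos: [595.6, 283.8, 50.3]
tcp_rot: [[0.181, 0.983, 0.0], [0.983, -0.181, -0.001], [-0.001, 0.0, -1.0]]
ft_force: [-1.0, 0.3, -1.8]
width: 0.31
grasp_force: 59.6
```

Request:
play_rows --commands '[{"jaw":0.2,"dp":[0,0,25],"rot":[0,0,0]},{"jaw":0.2,"dp":[0,0,20],"rot":[0,0,0]},{"jaw":0.2,"dp":[0,0,0],"rot":[0,0,0]},{"jaw":0.2,"dp":[0,0,0],"rot":[0,0,0]}]'

```text
clock: 17.73
ee_pos: [595.7, 282.0, 4.9]
tcp_rot: [[0.184, 0.983, -0.001], [0.983, -0.184, -0.001], [-0.002, -0.001, -1.0]]
ft_force: [-0.2, -0.0, -1.9]
width: 0.313
grasp_force: 59.6
```

Request:
play_rows --commands '[{"jaw":0.2,"dp":[1,0,6],"rot":[0,0,0]},{"jaw":0.2,"dp":[0,0,1],"rot":[0,0,0]},{"jaw":0.2,"dp":[0,0,0],"rot":[0,0,0]}]'

```text
clock: 17.98
ee_pos: [596.3, 285.0, -1.2]
tcp_rot: [[0.182, 0.983, 0.001], [0.983, -0.182, 0.0], [0.0, 0.001, -1.0]]
ft_force: [0.5, 0.6, -2.2]
width: 0.312
grasp_force: 59.6
```

Request:
play_rows --commands '[{"jaw":0.2,"dp":[0,0,1.2],"rot":[0,0,0]},{"jaw":0.2,"dp":[0,0,0],"rot":[0,0,0]}]'

```text
clock: 18.15
ee_pos: [596.1, 285.2, -2.5]
tcp_rot: [[0.182, 0.983, 0.001], [0.983, -0.182, 0.0], [0.0, 0.0, -1.0]]
ft_force: [-0.3, -0.2, -2.1]
width: 0.315
grasp_force: 59.6
```

Request:
play_rows --commands '[{"jaw":0.2,"dp":[0,0,1],"rot":[0,0,0]},{"jaw":0.2,"dp":[0,0,0],"rot":[0,0,0]}]'

```text
clock: 18.32
ee_pos: [595.9, 285.2, -3.8]
tcp_rot: [[0.182, 0.983, 0.0], [0.983, -0.182, 0.0], [0.0, 0.0, -1.0]]
ft_force: [0.4, 1.1, -2.5]
width: 0.308
grasp_force: 59.6
```

Request:
play_rows --commands '[{"jaw":0.2,"dp":[0,0,1],"rot":[0,0,0]},{"jaw":0.2,"dp":[0,0,0],"rot":[0,0,0]}]'

```text
clock: 18.48
ee_pos: [596.0, 285.2, -4.1]
tcp_rot: [[0.182, 0.983, 0.0], [0.983, -0.182, 0.001], [0.001, 0.0, -1.0]]
ft_force: [-2.9, 0.3, 5.8]
width: 0.311
grasp_force: 60.5
```

Request:
play_rows --commands '[{"jaw":0.2,"dp":[0,0,0.6],"rot":[0,0,0]},{"jaw":0.2,"dp":[0,0,0],"rot":[0,0,0]}]'

```text
clock: 18.65
ee_pos: [596.0, 285.3, -4.2]
tcp_rot: [[0.182, 0.983, 0.0], [0.983, -0.182, 0.001], [0.001, 0.0, -1.0]]
ft_force: [-3.7, -1.0, 11.2]
width: 0.309
grasp_force: 61.1
```

Request:
play_rows --commands '[{"jaw":0.5,"dp":[0,0,0],"rot":[0,0,0]},{"jaw":0.5,"dp":[0,0,0],"rot":[0,0,0]},{"jaw":0.5,"dp":[0,0,0],"rot":[0,0,0]},{"jaw":0.5,"dp":[0,0,-10],"rot":[0,0,0]},{"jaw":0.5,"dp":[0,0,-30],"rot":[0,0,0]},{"jaw":0.5,"dp":[0,0,-40],"rot":[0,0,0]},{"jaw":0.65,"dp":[0,0,0],"rot":[0,0,0]}]'

```text
clock: 19.23
ee_pos: [599.5, 285.4, 81.2]
tcp_rot: [[0.183, 0.983, 0.008], [0.983, -0.183, 0.003], [0.004, 0.007, -1.0]]
ft_force: [1.1, -1.1, 0.2]
width: 0.628
grasp_force: 0.0
```

Request:
play_rows --commands '[{"jaw":0.65,"dp":[-36.3,7.6,0],"rot":[0,0,0]},{"jaw":0.65,"dp":[-36.3,7.6,0],"rot":[0,0,0]},{"jaw":0.65,"dp":[-36.3,7.6,0],"rot":[0,0,0]},{"jaw":0.65,"dp":[-36.3,7.6,0],"rot":[0,0,0]},{"jaw":0.65,"dp":[-36.3,7.6,0],"rot":[0,0,0]},{"jaw":0.65,"dp":[-36.3,7.6,0],"rot":[0,0,0]},{"jaw":0.65,"dp":[-36.3,7.6,0],"rot":[0,0,0]},{"jaw":0.65,"dp":[-36.3,7.6,0],"rot":[0,0,0]},{"jaw":0.65,"dp":[0,0,0],"rot":[0,0,0]},{"jaw":0.65,"dp":[0,0,0],"rot":[0,0,0]},{"jaw":0.65,"dp":[0,0,0],"rot":[0,0,0]}]'

```text
clock: 20.15
ee_pos: [603.1, -11.3, 74.8]
tcp_rot: [[0.182, 0.983, 0.0], [0.983, -0.182, 0.001], [0.001, 0.0, -1.0]]
ft_force: [0.5, 0.6, -0.9]
width: 0.649
grasp_force: 0.0
```

```bash
python3 near.py 20 0 60 w10
python3 - <<'E'
import cv2
g=cv2.cvtColor(cv2.imread("pics/w10.png"),6);print(g[150:290:7,250:380:7])
E
```

```text
[603.1 -11.3  74.8] tcp px [315. 205.]
px (316, 201) size 56 53 area 2402.5 world [604.9  -8.7] tool [2.8 1.2]
[[136 133 134 137 136 137 132 132 135 132 135 131 129 130 135 132 132 133
  131]
 [135 134 136 135 134 134 135 133 136 134 131 131 132 129 133 126 132 132
  133]
 [132 136 136 136 135 135 136 133 133 129 130 132 133 128 136 136 134 135
  136]
 [137 134 138 137 131 135 130 137 135 109  97 134 135 135 137 135 135 134
  136]
 [125 132 138 136 133 133 133  75  46  48  53  45  87 133 132 131 128 130
  131]
 [132 136 137 133 138 133 119  51  51  49  47  51  52 126 133 133 135 133
  134]
 [152 132 134 137 137 134  50  51  50  48  49  51  51  45 134 136 132 134
  133]
 [153 133 133 132 136 132  49  51 148 145 116  76  47  49 136 131 131 136
  135]
 [153 127 135 135 135 133  50  48 153 154 150 151  46  47 132 132 129 133
  133]
 [152 130 132 135 134 129  51  48  46  56  94 130  47  46 130 132 130 134
  134]
 [153 151 134 133 133 137 130  44  50  42  45  45  44 125 132 132 131 134
  134]
 [155 149 138 133 134 134 134 133  51  43  41  53 134 129 132 127 131 136
  133]
 [155 151 124 134 116  75 119 132 133 133 131 137 132 131 137 129  85  75
  132]
 [157 153 131 136  76  74  79 130 130 132 133 131 133 132 133 133  99  75
   77]
 [141 106  87 138  74  74  77  75  89 135 130 133 129 116 125 135  76  75
   78]
 [ 42  87  85  75  75  74  76  78  73  73  77  76  74  77  72  76  79  74
   70]
 [ 41  90  87  71  76  76  76  76  76  76  74  75  73  75  74  75  71  74
   60]
 [ 39  88  86  79  76  78  75  74  74  76  70  71  74  73  72  74  75  76
   47]
 [ 35  84  87  85  74  79  75  73  76  72  73  74  74  73  74  73  71  71
   42]
 [ 36  87  86  82  75  75  76  72  74  75  73  75  72  72  73  73  73  73
   35]]
```

Request:
play_rows --commands '[{"jaw":0.65,"dp":[1.5,1,20],"rot":[0,0,0]},{"jaw":0.65,"dp":[0,0,25],"rot":[0,0,0]},{"jaw":0.65,"dp":[0,0,25],"rot":[0,0,0]},{"jaw":0.65,"dp":[0,0,16],"rot":[0,0,0]},{"jaw":0.65,"dp":[0,0,0],"rot":[0,0,0]},{"jaw":0.65,"dp":[0,0,0],"rot":[0,0,0]},{"jaw":0.3,"dp":[0,0,0],"rot":[0,0,0]},{"jaw":0.3,"dp":[0,0,0],"rot":[0,0,0]},{"jaw":0.3,"dp":[0,0,0],"rot":[0,0,0]},{"jaw":0.3,"dp":[0,0,0],"rot":[0,0,0]},{"jaw":0.3,"dp":[0,0,0],"rot":[0,0,0]}]' --squeeze 35

```text
clock: 21.12
ee_pos: [605.7, -9.9, -8.5]
tcp_rot: [[0.182, 0.983, 0.004], [0.983, -0.182, 0.001], [0.002, 0.004, -1.0]]
ft_force: [-2.9, 1.2, 18.2]
width: 0.3
grasp_force: 9.3
```

Request:
play_rows --commands '[{"jaw":0.3,"dp":[0,0,-15],"rot":[0,0,0]},{"jaw":0.3,"dp":[0,0,-25],"rot":[0,0,0]},{"jaw":0.65,"dp":[0,0,-45],"rot":[0,0,0]},{"jaw":0.65,"dp":[0,0,0],"rot":[0,0,0]},{"jaw":0.65,"dp":[0,0,0],"rot":[0,0,0]},{"jaw":0.65,"dp":[0,0,0],"rot":[0,0,0]}]'

```text
clock: 21.62
ee_pos: [604.6, -9.5, 71.3]
tcp_rot: [[0.181, 0.984, 0.002], [0.984, -0.181, 0.001], [0.001, 0.002, -1.0]]
ft_force: [0.1, 0.2, -0.9]
width: 0.652
grasp_force: 0.0
```

```bash
python3 near.py 20 0 62 w11
python3 - <<'E'
import cv2
g=cv2.cvtColor(cv2.imread("pics/w11.png"),6);print(g[150:290:7,250:380:7])
E
```

```text
[604.6  -9.5  71.3] tcp px [315. 207.]
px (315, 205) size 58 54 area 2503.0 world [605.1  -8.4] tool [1.1 0.2]
[[137 134 136 134 134 136 132 137 133 133 134 134 133 132 137 133 129 129
  130]
 [136 129 134 135 135 129 130 131 132 132 133 131 130 133 133 128 130 129
  135]
 [137 136 140 133 134 130 136 130 136 132 131 127 131 128 134 127 134 132
  131]
 [130 134 138 135 133 136 135 134 134 129 133 131 134 134 136 136 136 135
  135]
 [133 133 136 138 134 133 133 130  47  44  44  79 135 135 133 133 131 133
  131]
 [137 129 136 130 132 134 130  43  49  49  50  45  45 133 132 134 133 134
  135]
 [129 132 136 137 134 138  47  49  50  45  49  50  50 120 136 131 135 133
  134]
 [133 134 135 138 136 132  50  49  50  46  43  45  49  45 132 134 131 136
  134]
 [150 137 131 134 134 127  49  50 152 151 149 145  52  48 134 134 132 135
  133]
 [149 134 136 133 134 131  47  48 152 154 153 134  46  46 132 133 131 134
  128]
 [151 123 130 137 133 131  46  44  45  44  44  43  46 110 128 132 129 134
  134]
 [151 136 131 134 135 134 131  46  41  43  44  42  67 125 133 132 134 140
  128]
 [152 151 134 131 134  76 121 134  99  55  61 127 135 131 133 125  99  76
  135]
 [154 150 136 134  76  77  88 130 131 132 132 139 130 134 132 130 115  75
   78]
 [143 100  81 129  75  75  75  84 117 137 133 133 126 134 126 132  78  74
   74]
 [ 41  86  85  79  73  74  77  79  75  77  76  75  73  73  73  79  77  75
   70]
 [ 35  85  87  79  75  72  75  77  71  72  75  73  74  77  73  71  71  73
   57]
 [ 38  89  84  75  79  77  76  75  74  76  74  73  73  76  74  70  71  76
   52]
 [ 37  91  85  76  76  77  77  74  78  73  71  75  74  74  74  74  75  75
   41]
 [ 37  87  84  83  76  76  77  76  75  71  74  73  71  72  71  71  70  76
   35]]
```

Request:
play_rows --commands '[{"jaw":0.65,"dp":[0.5,0,20],"rot":[0,0,0]},{"jaw":0.65,"dp":[0,0,25],"rot":[0,0,0]},{"jaw":0.65,"dp":[0,0,25],"rot":[0,0,0]},{"jaw":0.65,"dp":[0,0,15],"rot":[0,0,0]},{"jaw":0.65,"dp":[0,0,4],"rot":[0,0,0]},{"jaw":0.65,"dp":[0,0,0],"rot":[0,0,0]},{"jaw":0.65,"dp":[0,0,0],"rot":[0,0,0]}]'

```text
clock: 22.25
ee_pos: [604.2, -10.1, -18.8]
tcp_rot: [[0.182, 0.983, -0.001], [0.983, -0.182, -0.0], [-0.0, -0.001, -1.0]]
ft_force: [0.2, 0.5, 0.2]
width: 0.65
grasp_force: 0.0
```

Request:
play_rows --commands '[{"jaw":0.38,"dp":[0,0,0],"rot":[0,0,0]},{"jaw":0.38,"dp":[0,0,0],"rot":[0,0,0]},{"jaw":0.38,"dp":[0,0,0],"rot":[0,0,0]},{"jaw":0.38,"dp":[0,0,0],"rot":[0,0,0]}]' --squeeze 30

```text
clock: 22.58
ee_pos: [604.9, -9.8, -17.7]
tcp_rot: [[0.182, 0.983, 0.002], [0.983, -0.182, 0.0], [0.0, 0.002, -1.0]]
ft_force: [-1.5, -0.3, 7.5]
width: 0.44
grasp_force: 30.1
```

Request:
play_rows --commands '[{"jaw":0.38,"dp":[0,0,-10],"rot":[0,0,0]},{"jaw":0.38,"dp":[0,0,-30],"rot":[0,0,0]},{"jaw":0.38,"dp":[0,0,-35],"rot":[0,0,0]},{"jaw":0.38,"dp":[0,0,0],"rot":[0,0,0]},{"jaw":0.38,"dp":[0,0,0],"rot":[0,0,0]}]'

```text
clock: 23.0
ee_pos: [605.6, -9.4, 58.7]
tcp_rot: [[0.181, 0.983, 0.004], [0.983, -0.181, 0.0], [0.001, 0.004, -1.0]]
ft_force: [-1.1, 0.6, -0.8]
width: 0.435
grasp_force: 30.3
```

Request:
play_rows --commands '[{"jaw":0.38,"dp":[-36.4,-1.2,0],"rot":[0,0,0]},{"jaw":0.38,"dp":[-36.4,-1.2,0],"rot":[0,0,0]},{"jaw":0.38,"dp":[-36.4,-1.2,0],"rot":[0,0,0]},{"jaw":0.38,"dp":[-36.4,-1.2,0],"rot":[0,0,0]},{"jaw":0.38,"dp":[-36.4,-1.2,0],"rot":[0,0,0]},{"jaw":0.38,"dp":[-36.4,-1.2,0],"rot":[0,0,0]},{"jaw":0.38,"dp":[-36.4,-1.2,0],"rot":[0,0,0]},{"jaw":0.38,"dp":[-36.4,-1.2,0],"rot":[0,0,0]},{"jaw":0.38,"dp":[0,0,0],"rot":[0,0,0]},{"jaw":0.38,"dp":[0,0,0],"rot":[0,0,0]},{"jaw":0.38,"dp":[0,0,0],"rot":[0,0,0]}]'

```text
clock: 23.92
ee_pos: [541.6, -293.6, 55.5]
tcp_rot: [[0.182, 0.983, -0.001], [0.983, -0.182, 0.001], [0.001, -0.001, -1.0]]
ft_force: [-0.5, 0.2, -0.5]
width: 0.442
grasp_force: 30.3
```

Run:
```python
from h import *
s=env.read_state();p=np.array(s["ee_pos"]);R=np.array(s["tcp_rot"]);print(p,s["width"])
b,K,T=grab("wrist","w12");u=proj([p+[0,0,37.7]],K,T)[0];print(u)
print("off",(R.T@(np.array([542.2,-294.2,0])-p)).round(1))
g=cv2.cvtColor(b,6);y,x=int(u[1]),int(u[0]);print(g[y-77:y+77:7,x-70:x+71:7])
```

```text
[ 541.60126006 -293.55473867   55.54291573] 0.4417051182836944
[314.82559689 273.97105796]
off [-0.6  0.8 55.5]
[[148 147 135 133 127 133 132 130 129 127 125 124 127 126 123 123 122 135
  134 117 124]
 [149 150 137 138 100 125 123 125 125 127 125 125 126 126 125 125 125 124
  125 116 125]
 [148 145 132 133  79 127 127 125 124 123 122 122 119 120 119 121 119 121
  126 117 123]
 [149 149 125 125  77 119 121 121 122 114  83  71  74  89 122 120 121 120
  122 108 120]
 [147 146 132 126 114 122 121 116  42  38  41  38  38  66  76 124 100 121
  123 122  96]
 [152 147 142 121 122  74  88  39  37  43  43  38  38  34  46  95  89 118
  120 120 122]
 [146 143 148 124 121  70  42  38  44  47  49  46  42  40  36  45  69  83
  122 125 125]
 [ 92 146 145 122 120  38  39  44  43  42  45  44  42  43  36  31  72  74
   77 127 128]
 [ 86  99 102 102  38  37  42  43  41  42  40  41  43  42  39  42  37  93
  100 125 122]
 [ 47  44 101  72  40  43  42  45  38  42  39  42  41  42  42  43  31  47
  103  62  44]
 [ 40  93 103  36  35  42  40  42 138  98  51  40  42  41  40  42  41  38
  103 101  44]
 [ 42 100
[... 270 characters left out ...]
3  29  41  30  26  26  32  28  30  31  26  29  29  31  58  24
   50  90  33]
 [ 29  35  26  27  65  78  27  24  28  30  28  29  28  26  31  72  80  17
   33  31  35]
 [ 28  23  31  24  79  81  81  25  25  23  27  24  29  24  75  78  77  25
   31  33  35]
 [ 28  30  29  24  79  79  78  75  82  61  61  69  80  82  81  79  78  23
   27  28  27]
 [ 30  26  26  24  79  77  79  79  79  79  80  77  79  82  82  80  78  26
   30  26  26]
 [ 27  31  24  28  78  77  76  80  79  78  82  77  81  80  75  78  78  54
   27  29  30]
 [ 31  30  55  61  80  77  80  82  76  80  77  82  77  80  77  80  78  73
   55  33  34]
 [ 33  30  56  81  78  81  77  83  75  78  80  78  79  80  81  79  81  75
   75  33  31]]
```

Request:
play_rows --commands '[{"jaw":0.38,"dp":[0,1,25],"rot":[0,0,0]},{"jaw":0.38,"dp":[0,0,25],"rot":[0,0,0]},{"jaw":0.38,"dp":[0,0,12],"rot":[0,0,0]},{"jaw":0.38,"dp":[0,0,3],"rot":[0,0,0]},{"jaw":0.38,"dp":[0,0,0],"rot":[0,0,0]},{"jaw":0.38,"dp":[0,0,0],"rot":[0,0,0]}]'

```text
clock: 24.47
ee_pos: [543.3, -294.3, -8.3]
tcp_rot: [[0.181, 0.983, 0.0], [0.983, -0.181, -0.0], [-0.0, 0.0, -1.0]]
ft_force: [0.2, -0.6, -0.1]
width: 0.437
grasp_force: 30.3
```

Request:
play_rows --commands '[{"jaw":0.38,"dp":[0,0,1.5],"rot":[0,0,0]},{"jaw":0.38,"dp":[0,0,0],"rot":[0,0,0]}]'

```text
clock: 24.63
ee_pos: [543.5, -294.7, -9.5]
tcp_rot: [[0.181, 0.983, 0.001], [0.983, -0.181, -0.001], [-0.0, 0.001, -1.0]]
ft_force: [-0.2, -1.1, -0.2]
width: 0.433
grasp_force: 30.3
```

Request:
play_rows --commands '[{"jaw":0.38,"dp":[0,0,1],"rot":[0,0,0]},{"jaw":0.38,"dp":[0,0,0],"rot":[0,0,0]}]'

```text
clock: 24.8
ee_pos: [543.2, -294.6, -10.9]
tcp_rot: [[0.182, 0.983, 0.001], [0.983, -0.182, -0.0], [-0.0, 0.001, -1.0]]
ft_force: [0.7, -0.1, 0.0]
width: 0.435
grasp_force: 30.3
```

Request:
play_rows --commands '[{"jaw":0.38,"dp":[0,0,1.2],"rot":[0,0,0]},{"jaw":0.38,"dp":[0,0,0],"rot":[0,0,0]}]'

```text
clock: 24.97
ee_pos: [543.0, -294.5, -12.5]
tcp_rot: [[0.182, 0.983, 0.0], [0.983, -0.182, 0.0], [0.0, 0.0, -1.0]]
ft_force: [0.4, 0.2, -1.5]
width: 0.436
grasp_force: 30.3
```

Request:
play_rows --commands '[{"jaw":0.38,"dp":[0,0,1],"rot":[0,0,0]},{"jaw":0.38,"dp":[0,0,0],"rot":[0,0,0]}]'

```text
clock: 25.13
ee_pos: [543.0, -294.6, -13.6]
tcp_rot: [[0.182, 0.983, 0.0], [0.983, -0.182, -0.0], [-0.0, 0.0, -1.0]]
ft_force: [0.4, -0.2, -0.5]
width: 0.437
grasp_force: 30.3
```

Request:
play_rows --commands '[{"jaw":0.38,"dp":[0,0,0.8],"rot":[0,0,0]},{"jaw":0.38,"dp":[0,0,0],"rot":[0,0,0]}]'

```text
clock: 25.3
ee_pos: [543.0, -294.6, -13.7]
tcp_rot: [[0.182, 0.983, 0.001], [0.983, -0.182, 0.0], [0.0, 0.001, -1.0]]
ft_force: [-1.9, 2.0, 8.1]
width: 0.436
grasp_force: 31.1
```

Request:
play_rows --commands '[{"jaw":0.62,"dp":[0,0,0],"rot":[0,0,0]},{"jaw":0.62,"dp":[0,0,0],"rot":[0,0,0]},{"jaw":0.62,"dp":[0,0,0],"rot":[0,0,0]},{"jaw":0.62,"dp":[0,0,-10],"rot":[0,0,0]},{"jaw":0.62,"dp":[0,0,-40],"rot":[0,0,0]},{"jaw":0.62,"dp":[0,0,-40],"rot":[0,0,0]},{"jaw":0.62,"dp":[0,0,0],"rot":[0,0,0]}]'

```text
clock: 25.88
ee_pos: [545.4, -296.9, 82.3]
tcp_rot: [[0.183, 0.983, 0.007], [0.983, -0.183, -0.004], [-0.002, 0.008, -1.0]]
ft_force: [0.7, -0.7, -0.4]
width: 0.618
grasp_force: 0.0
```

Request:
play_rows --commands '[{"jaw":0.62,"dp":[33.2,11.5,0],"rot":[0,0,0]},{"jaw":0.62,"dp":[33.2,11.5,0],"rot":[0,0,0]},{"jaw":0.62,"dp":[33.2,11.5,0],"rot":[0,0,0]},{"jaw":0.62,"dp":[33.2,11.5,0],"rot":[0,0,0]},{"jaw":0.62,"dp":[33.2,11.5,0],"rot":[0,0,0]},{"jaw":0.62,"dp":[0,0,0],"rot":[0,0,0]},{"jaw":0.62,"dp":[0,0,0],"rot":[0,0,0]},{"jaw":0.62,"dp":[0,0,0],"rot":[0,0,0]}]'

```text
clock: 26.55
ee_pos: [629.3, -142.1, 76.1]
tcp_rot: [[0.181, 0.983, -0.0], [0.983, -0.181, -0.001], [-0.001, 0.0, -1.0]]
ft_force: [-0.5, -0.9, 0.1]
width: 0.619
grasp_force: 0.0
```

```bash
python3 near.py 28 0 62 w13
python3 - <<'E'
import cv2
g=cv2.cvtColor(cv2.imread("pics/w13.png"),6);print(g[150:280:5,265:370:5])
E
```

```text
[ 629.3 -142.1   76.1] tcp px [315. 208.]
px (317, 207) size 30 38 area 586.5 world [ 630.9 -141.4] tool [1.  1.4]
[[136 135 136 140 137 136 135 134 134 129 132 132 135 135 138 134 133 136
  136 134 134]
 [135 131 133 136 131 135 133 134 134 134 134 133 131 132 136 137 138 132
  133 131 133]
 [138 133 135 136 137 136 136 131 134 133 133 132 133 127 130 136 132 135
  133 133 126]
 [134 131 132 132 134 136 130 134 135 134 135 134 134 133 133 136 137 136
  134 134 131]
 [131 130 133 133 135 136 135 132 128 129 132 135 135 134 130 135 136 135
  136 136 139]
 [132 135 135 139 137 137 134 134 133 134 134 134 133 134 127 130 135 134
  139 136 133]
 [133 135 134 135 133 132 133 130 132 126 111 100 134 135 132 134 131 132
  135 133 134]
 [131 133 135 133 137 134 135 133  69  43  43  47  47 111 129 136 136 132
  131 137 131]
 [137 132 134 134 135 138 136 115  53 101 142 105 116  47 132 136 136 135
  137 137 131]
 [136 134 135 130 136 134 134  65  82  43  43  47  41 102 115 133 130 133
  132 136 131]
 [140 134 134 135 136 136 135 109  43  46  44  46  43  46  97 134 134 135
  129 130 133]
 [131 
[... 629 characters left out ...]
9  73  77  76  92 137 132 135 133 134 129 131 133 130 136 137
  136  89  75]
 [ 77  93 135  77  75  77  75 133 134 134 132 131 131 134 133 135 138 138
  135  80  81]
 [ 76  78  79  77  77  75  73  74  75  84 127 122 112  91  76  77  88  84
   95  71  72]
 [ 73  75  75  74  73  74  75  71  71  73  74  72  74  76  75  75  74  75
   69  75  73]
 [ 75  74  74  73  76  76  72  72  71  74  76  72  73  72  75  74  75  73
   74  71  75]
 [ 74  74  74  72  74  78  73  73  73  71  72  76  75  71  75  79  72  74
   74  73  73]
 [ 71  75  74 116  75  72  74  74  77  72  75  75  74  71  69  74  74  75
   72  70  72]
 [ 74  75  75  73  74  73  73  74  73  70  71  70  71  74  72  72  72  70
   72  72  73]]
```

Request:
play_rows --commands '[{"jaw":0.62,"dp":[-0.5,1.5,20],"rot":[0,0,0]},{"jaw":0.62,"dp":[0,0,25],"rot":[0,0,0]},{"jaw":0.62,"dp":[0,0,25],"rot":[0,0,0]},{"jaw":0.62,"dp":[0,0,18],"rot":[0,0,0]},{"jaw":0.62,"dp":[0,0,2],"rot":[0,0,0]},{"jaw":0.62,"dp":[0,0,0],"rot":[0,0,0]},{"jaw":0.2,"dp":[0,0,0],"rot":[0,0,0]},{"jaw":0.2,"dp":[0,0,0],"rot":[0,0,0]},{"jaw":0.2,"dp":[0,0,0],"rot":[0,0,0]},{"jaw":0.2,"dp":[0,0,0],"rot":[0,0,0]},{"jaw":0.2,"dp":[0,0,0],"rot":[0,0,0]},{"jaw":0.2,"dp":[0,0,0],"rot":[0,0,0]}]' --squeeze 40

```text
clock: 27.6
ee_pos: [631.7, -143.4, -12.7]
tcp_rot: [[0.182, 0.983, 0.002], [0.983, -0.182, -0.001], [-0.001, 0.002, -1.0]]
ft_force: [-1.2, -1.2, 8.0]
width: 0.304
grasp_force: 39.7
```

Request:
play_rows --commands '[{"jaw":0.2,"dp":[0,0,-10],"rot":[0,0,0]},{"jaw":0.2,"dp":[0,0,-30],"rot":[0,0,0]},{"jaw":0.2,"dp":[0,0,-25],"rot":[0,0,0]},{"jaw":0.2,"dp":[0,0,0],"rot":[0,0,0]},{"jaw":0.2,"dp":[-31.6,0.4,0],"rot":[0,0,0]},{"jaw":0.2,"dp":[-31.6,0.4,0],"rot":[0,0,0]},{"jaw":0.2,"dp":[-31.6,0.4,0],"rot":[0,0,0]},{"jaw":0.2,"dp":[-31.6,0.4,0],"rot":[0,0,0]},{"jaw":0.2,"dp":[-31.6,0.4,0],"rot":[0,0,0]},{"jaw":0.2,"dp":[0,0,0],"rot":[0,0,0]},{"jaw":0.2,"dp":[0,0,0],"rot":[0,0,0]},{"jaw":0.2,"dp":[0,0,0],"rot":[0,0,0]}]'

```text
clock: 28.6
ee_pos: [604.4, -297.6, 50.9]
tcp_rot: [[0.182, 0.983, 0.0], [0.983, -0.182, 0.001], [0.001, 0.0, -1.0]]
ft_force: [-0.0, 0.8, -0.5]
width: 0.306
grasp_force: 39.7
```

Request:
play_rows --commands '[{"jaw":0.2,"dp":[0,0,25],"rot":[0,0,0]},{"jaw":0.2,"dp":[0,0,20],"rot":[0,0,0]},{"jaw":0.2,"dp":[0,0,0],"rot":[0,0,0]},{"jaw":0.2,"dp":[0,0,0],"rot":[0,0,0]},{"jaw":0.2,"dp":[0,0,0],"rot":[0,0,0]}]'

```text
clock: 29.02
ee_pos: [605.0, -297.5, 6.5]
tcp_rot: [[0.181, 0.984, 0.001], [0.984, -0.181, -0.0], [0.0, 0.001, -1.0]]
ft_force: [-0.2, 0.4, -0.1]
width: 0.308
grasp_force: 39.7
```

Request:
play_rows --commands '[{"jaw":0.2,"dp":[-1,0,10],"rot":[0,0,0]},{"jaw":0.2,"dp":[0,0,2],"rot":[0,0,0]},{"jaw":0.2,"dp":[0,0,0],"rot":[0,0,0]},{"jaw":0.2,"dp":[0,0,0],"rot":[0,0,0]}]'

```text
clock: 29.35
ee_pos: [604.1, -299.2, -6.2]
tcp_rot: [[0.182, 0.983, 0.0], [0.983, -0.182, 0.0], [0.0, 0.0, -1.0]]
ft_force: [-0.2, -0.9, -1.0]
width: 0.309
grasp_force: 39.7
```

Request:
play_rows --commands '[{"jaw":0.2,"dp":[0,0,1.2],"rot":[0,0,0]},{"jaw":0.2,"dp":[0,0,0],"rot":[0,0,0]}]'

```text
clock: 29.52
ee_pos: [604.2, -299.3, -7.4]
tcp_rot: [[0.182, 0.983, 0.0], [0.983, -0.182, -0.0], [-0.0, 0.0, -1.0]]
ft_force: [0.0, -0.5, -0.9]
width: 0.303
grasp_force: 39.7
```

Request:
play_rows --commands '[{"jaw":0.2,"dp":[0,0,1],"rot":[0,0,0]},{"jaw":0.2,"dp":[0,0,0],"rot":[0,0,0]}]'

```text
clock: 29.68
ee_pos: [604.2, -299.2, -8.5]
tcp_rot: [[0.182, 0.983, 0.0], [0.983, -0.182, -0.0], [-0.0, 0.0, -1.0]]
ft_force: [-0.6, -0.2, -0.7]
width: 0.306
grasp_force: 39.7
```

Request:
play_rows --commands '[{"jaw":0.2,"dp":[0,0,0.8],"rot":[0,0,0]},{"jaw":0.2,"dp":[0,0,0],"rot":[0,0,0]}]'

```text
clock: 29.85
ee_pos: [604.2, -299.3, -8.6]
tcp_rot: [[0.182, 0.983, 0.001], [0.983, -0.182, 0.0], [0.0, 0.0, -1.0]]
ft_force: [-1.5, 0.2, 6.2]
width: 0.306
grasp_force: 40.3
```

Contact; release, rise clear and verify numerically from the top camera.

Request:
play_rows --commands '[{"jaw":0.5,"dp":[0,0,0],"rot":[0,0,0]},{"jaw":0.5,"dp":[0,0,0],"rot":[0,0,0]},{"jaw":0.5,"dp":[0,0,0],"rot":[0,0,0]},{"jaw":0.5,"dp":[0,0,-10],"rot":[0,0,0]},{"jaw":0.5,"dp":[0,0,-40],"rot":[0,0,0]},{"jaw":0.5,"dp":[0,0,-40],"rot":[0,0,0]},{"jaw":0.5,"dp":[0,0,-40],"rot":[0,0,0]},{"jaw":0.5,"dp":[35,-15,-10],"rot":[0,0,0]},{"jaw":0.5,"dp":[35,-15,-10],"rot":[0,0,0]},{"jaw":0.5,"dp":[35,-15,-10],"rot":[0,0,0]},{"jaw":0.5,"dp":[35,-15,-10],"rot":[0,0,0]},{"jaw":0.5,"dp":[35,-15,-10],"rot":[0,0,0]}]'

```text
clock: 30.85
ee_pos: [561.4, -112.0, 171.8]
tcp_rot: [[0.182, 0.983, 0.001], [0.983, -0.182, 0.0], [0.001, 0.001, -1.0]]
ft_force: [1.6, 0.1, -1.0]
width: 0.494
grasp_force: 0.0
```

Request:
play_rows --commands '[{"jaw":0.5,"dp":[35,-10,-5],"rot":[0,0,0]},{"jaw":0.5,"dp":[35,-10,-5],"rot":[0,0,0]},{"jaw":0.5,"dp":[35,-10,-5],"rot":[0,0,0]},{"jaw":0.5,"dp":[35,-10,-5],"rot":[0,0,0]},{"jaw":0.5,"dp":[0,0,0],"rot":[0,0,0]},{"jaw":0.5,"dp":[0,0,0],"rot":[0,0,0]},{"jaw":0.5,"dp":[0,0,0],"rot":[0,0,0]}]'

```text
clock: 31.43
ee_pos: [548.3, 31.2, 191.2]
tcp_rot: [[0.181, 0.983, 0.001], [0.983, -0.181, -0.0], [0.0, 0.001, -1.0]]
ft_force: [-0.2, 0.2, 0.6]
width: 0.499
grasp_force: 0.0
```

Run:
```python
from h import *
print(env.read_state()["ee_pos"])
im,K,T=grab("top","t2");s2,K2,T2=grab("scene","s2")
o=cv2.imread("pics/top0.png");os=cv2.imread("pics/scene0.png")
# non-wood pixels inside each pocket, centroid at top-face height
for n,c,r,h in[("disc",(453.8,310.8),36,24),("vb",(529.5,296.8),34,34),("wt",(596.3,284.4),30,45),("spec",(542.2,-294.2),31,24),("obj",(605,-299.3),26,40)]:
    for nm,i,i0,k,t in(("top",im,o,K,T),("scene",s2,os,K2,T2)):
        ring=np.linspace(0,6.28,40);P=proj(np.c_[c[0]+r*np.cos(ring),c[1]+r*np.sin(ring),0*ring+h],k,t).astype(np.int32)
        m=np.zeros(i.shape[:2],np.uint8);cv2.fillPoly(m,[P],255)
        hs=cv2.cvtColor(i,cv2.COLOR_BGR2HSV);q=(m>0)&(hs[...,1]<90)
        ys,xs=np.nonzero(q);uv=(xs.mean(),ys.mean());print(n,nm,"n",len(xs),"world at top",cast(uv,h,k,t)[0].round(1)[:2],"target",c)
P=proj([(481,-13,42)],K,T)[0].astype(int);x,y=P
for nm,i in(("before",o),("after",im)):
    g=cv2.cvtColor(i,6)[y-18:y+19,x-18:x+19];ys,xs=np.nonzero(g>135);print("crucible",nm,len(xs),xs.mean()+x-18,ys.mean()+y-18)
```

```text
[548.29006209  31.22158286 191.19804596]
disc top n 1047 world at top [454.5 311.7] target (453.8, 310.8)
disc scene n 400 world at top [457.2 310.5] target (453.8, 310.8)
vb top n 926 world at top [530.6 298.2] target (529.5, 296.8)
vb scene n 482 world at top [531.5 294.8] target (529.5, 296.8)
wt top n 727 world at top [597.3 285.6] target (596.3, 284.4)
wt scene n 362 world at top [593.4 282.9] target (596.3, 284.4)
spec top n 255 world at top [ 541.7 -293.4] target (542.2, -294.2)
spec scene n 252 world at top [ 546.2 -292.8] target (542.2, -294.2)
obj top n 174 world at top [ 602.3 -294.1] target (605, -299.3)
obj scene n 219 world at top [ 607.2 -297.3] target (605, -299.3)
crucible before 122 317.4672131147541 232.94262295081967
crucible after 275 316.09818181818184 232.52363636363637
```

```bash
python3 -c "
from rig import env
print(env.sign_off())"
```

```text
the job is handed in; nothing more can be done
None
```

All five pieces were set down in their pockets in the order listed, each lowered until it touched the pocket floor before release; the crucible was never touched, and the job was handed in at about 31 s.

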